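# Wind a coffee brew unit to its rest position with the service crank

### The job

Take the hand crank out of its cup on the service tray and fit it on the brew unit: lower it into the guard collar and feel it round, pressing only lightly, until its socket drops fully home over the hidden hex. Only then wind it, clockwise, until the piston carriage is right up against its top stop, without forcing the stop. Leave the crank sitting on the spindle, and leave the other things on the counter where they are.

Things in the scene. Friction and masses are not known exactly. Their poses are not given: they have to be found in the camera images.
- crank_hub (a point): Centre of the dark hub of the loose 0.38 kg steel hand crank. Hub 36 (x) x 30 (y) x 30 mm high; its two flat sides, 30 mm apart, face the crank's +y and -y: grip it there from above. Crank axes: z up along the tube, x along the arm from hub to knob. The tube (37 mm outside) ends 65 mm below this point. The tops of the hub and the flat arm are 15 mm above it.
- crank_knob (a point): Centre of the crank's knob: an upright black cylinder, 25 mm in diameter and 38 mm high, that spins freely on its pin. It stands on the arm 65 mm from the hub's axis; this point is 37 mm higher than crank_hub, the knob's underside is 3 mm above the arm's top. Held here, the hand can go round in circles without turning.
- crank_socket (a point): Centre of the open lower end of the crank's tube, 65 mm under crank_hub. Inside is a hexagonal socket 27.2 mm across flats, 50 mm deep, two flats facing the crank's +x and -x; not seen from above. At the start the crank stands upright in a grey cup on the steel service tray: cup rim 36 mm above this point, 53 mm outside.
- well_floor (a point): Brew unit (grey frame, fixed in a black cradle, 170 mm high): centre of the floor inside the black guard collar on its head, 130 mm above the counter, on the vertical spindle axis. The crank is fully home when its tube stands on this floor. x, y, z are the unit's axes, z up.
- well_mouth (a point): Centre of the collar's rim, 40 mm above well_floor. Bore 39.5 mm, so the crank's tube has 1 mm of play all round; the top 8 mm flare out by 3 mm; outside 54 mm in diameter.
- hex_top (a point): Centre of the top of the spindle's steel hex head inside the collar, 20 mm above well_floor, 20 mm below well_mouth. 26 mm across flats; its angle is not measured and differs every time. The socket goes over it only within about 5 degrees of one of six angles 60 degrees apart; else the tube rests on it. Friction (0.2 N m) keeps it from turning under a light touch.
- carriage_tongue (a point): Tip of the small steel tongue on the piston carriage, the white plate that rides up and down the screw inside the open front (+x side) of the brew unit. It rises and falls with the carriage, and is level with the white rest mark on the frame when the carriage is at its stop.
- carriage (a joint): Height of the piston carriage (m): 0 at the bottom, 0.040 up against its top stop (two dark sleeves on the guide rods); starts between 0.001 and 0.018. Turning the spindle clockwise (from above) raises it 4 mm per radian, 25 mm a turn; it stays where it is left. Winding takes about 3.5 N at the knob; resistance rises sharply at the stop.
- mug: Bystander: white mug, 82 mm wide, 92 mm high, with a handle. Origin under its centre.
- espresso_cup: Bystander: small white cup, 62 mm wide, 55 mm high. Origin under its centre.
- tamper: Bystander: steel coffee tamper, 58 mm wide, 84 mm high. Origin under its centre.
- brush: Bystander: cleaning brush with a wooden handle, 190 mm long, lying flat. Origin under its middle.
- jug: Bystander: steel milk jug with a handle, 88 mm wide, 105 mm high. Origin under its centre.
- syrup: Bystander: amber syrup bottle, 72 mm wide, 230 mm high. Origin under its centre.
- carton: Bystander: white and red milk carton, 70 x 70 mm, 216 mm high. Origin under its centre.
There are look-alikes about, which are no part of the job. Leave any red look-alike of the part that bears well_floor alone.

How it is judged:
On the way, in this order (a step that is already met when the one before it is completed fails the run):
1. the crank has been lifted out of its cup (height (world z) of crank_socket above 0.08 m), for 0.1 s.
2. the crank's socket is fully home on the hex, the carriage not yet wound (z of crank_socket in the frame of well_floor below 0.004 m and horizontal distance between crank_socket and well_floor below 0.004 m and distance of carriage_tongue from where it was at the start of the episode below 0.002 m), for 0.2 s.
At the end, for the whole second after the job is handed in: The piston carriage is up against its top stop (within 1 mm of 40 mm), and the crank sits still and released on the spindle, its tube within 4 mm of the collar's floor and 4 mm of the spindle axis (value of joint carriage above 0.039 m and z of crank_socket in the frame of well_floor below 0.004 m and horizontal distance between crank_socket and well_floor below 0.004 m and linear speed of crank below 0.02 m/s); the robot touches nothing.
It fails at once if the crank is leant on the hex with more than 30 N while its socket has not dropped on, or driven down half-caught with contact forces on the hex adding up to more than 75 N ((z of crank_socket in the frame of well_floor above 0.018 m and contact force between crank and spindle above 30 N) or (z of crank_socket in the frame of well_floor above 0.006 m and contact force between crank and spindle above 75 N)).
It fails at once if the crank is forced against the stop: its contact forces on the hex add up to more than 150 N, about 18 N at the knob (contact force between crank and spindle above 150 N).
It fails at once if the crank is jammed hard on the brew unit (contact forces adding up to more than 200 N) (contact force between crank and brewer above 200 N).
It fails at once if another thing on the counter is pushed or knocked more than 30 mm (distance of any of mug, espresso_cup, tamper, brush, jug, syrup, carton from where it was at the start of the episode above 0.03 m).
It also fails if it takes over 72 s, if anything falls off the work surface, if the arm or the gripper's body presses on something with over 40 N, if the wrist force passes 120 N, or if a joint passes its speed limit or range.

### The arm

A 6-joint arm with a two-finger parallel gripper is mounted at the origin on the work surface. World frame = base frame: x ahead of the robot, y to its left, z up, the work surface at z = 0. Lengths are in m, angles in rad, forces in N, time in s.
With the tool pointing down it reaches from about 0.275 to 0.825 m from the base axis. Payload 4.9 kg.
Tool frame: the origin (TCP) lies on the centre line of the jaws, within the pads' length; the fingertips stand 14 mm ahead of it and the grasp point (between the pads) lies 5 mm behind it; z points along the fingers, x is the direction in which the jaws open and shut, and the axes are right-handed (so a half turn about z gives the same grasp; the last joint's range is limited). The gripper opens to 85 mm and grips with 20 to 120 N. Pads are 22 mm wide; open, the fingers measure 114 mm over their backs; the gripper's body (76 mm by 85 mm) begins 54 mm behind the grasp point. The pads swing forward as they close: fully open they stand 13 mm farther back than shut.
Start: joints at [-1.384, 0.326, -0.193, 1.052, 0, 1.437], TCP at [0.173, -0.522, 0.245] pointing down, gripper open.
Joint ranges: [-2.65, 2.65], [-0.97, 1.79], [-1.3, 1.35], [-1.93, 2.1], [-1.47, 1.37], [-3.14, 3.14]. Speed limits (rad/s): [2.57, 2.57, 3.14, 3.14, 3.14, 3.14].

### API

Orientations are given as a rotation vector (axis times angle).
In Python, from plant import sensors, imaging, close_job, finder gives the robot as it stands.
- The arm moves only by the tool send_rows, never from a script. Its argument "targets" is a list of rows, each a list of 5 numbers: the opening, from -1 (shut) to 1 (fully open), so that 0 is half open, then the shift along the world's x, y, z in mm, then the turn about the world's z in rad. In form: [[gripper, dx, dy, dz, turn], ...]. A call has exactly 8 rows; each row is the pose to reach, as a shift and turn from the pose measured when the call began; what a row does not reach only later rows make up. A row lasts 1/12 s, in which the tool goes at most 41.7 mm and 7.16 degrees, less where a joint would pass 70% of its speed; a pose out of reach is approached as far as the arm can. A call with a gripper value outside its range is refused whole. The fingers move at their own pace and stop on an object; "squeeze" is the grip in N (left out, the last holds). Time passes only in rows, so rows that repeat a pose let the fingers close, or fill a call up. It gives the time, the measured TCP pose, the force and the opening at its end, in the units of the state.
- sensors.get_state(): the state, without advancing time (a new reading comes with each control period).
- imaging.snapshot(name): name is "scene" or "top" or "wrist"; returns a dict with "img" (384x512x3 uint8, red, green, blue), "mtx" (3x3 intrinsics, pixels), "extrinsics" (4x4, takes a point from camera to world coordinates). Camera axes: x right, y down, z forward; pixel columns grow to the right and rows downward; lengths in m; the calibration is good to about 2 mm. A picture is of the moment at which its call begins. There is no depth.
- close_job(): hands the job in, once; it reports no verdict.
Trained networks look in the newest picture that a camera, given by its name, has taken for a name from the list of things; names that differ only in an ending like _2 or _b are one class to them, and where a whole thing is asked for, a point or a joint stands for the part that bears it (a point fixed in the world has none). Each returns a list of dicts, best first, with "score" (0 to 1); they miss things now and then, are a little off and sometimes report something else, mostly with a low value. They report only what shows in the picture. A call takes as long as a camera call. They do not tell look-alikes from the thing itself.
- finder.search_frame(camera, thing): "box" ([left, top, right, bottom] in pixels, round what is visible of it).
- finder.spot_point(camera, thing): "location" ([column, row] in pixels: a listed point, or the origin of a listed thing).
The state is a dict: "clock": time; "joints": joint angles; "qd": joint speeds; "joint_efforts": joint torques, N m; "position": TCP position; "ee_rot": TCP orientation; "wrist_force": force on the tool from outside, world axes, zero at the start; "torque": the same for the moment, N m; "width": finger opening in m.
Only numpy, scipy, OpenCV 4.12 (cv2) and the standard library are available. Lean on these libraries where they do the work, as an engineer would, in place of code of your own. Each camera call takes 0.05 s, during which the arm holds its last target. There are 200 camera calls.

## Working session

There is one attempt and no reset: what is moved stays moved. The work goes in short steps, Python scripts to look and compute and a tool call to move; the robot and the scene stay as the last step left them, time stands still between calls to the robot, and variables do not carry over. Pictures are saved under pics/ and viewed, about 8 in all and at most 12, crops included, and the job is handed in when it is done.

Besides the shell and the picture viewer there is one more tool, called after "Emit:" by a JSON object that holds its "api" and its "payload", one argument or row to a line. send_rows: Moves the arm, as the interface text tells. Its arguments: {"type":"object","properties":{"targets":{"type":"array","items":{"type":"array","items":{"type":"number"}}},"squeeze":{"type":"number"}},"required":["targets"]}

```bash
ls; mkdir -p pics
cat > h.py <<'E'
import numpy as np, cv2
from plant import sensors, imaging, close_job, finder
def ray(s,px):
    K=s["mtx"];T=np.array(s["extrinsics"]);d=np.linalg.inv(K)@np.array([px[0],px[1],1.0])
    d=T[:3,:3]@d; return T[:3,3],d/np.linalg.norm(d)
def tri(rs):
    A=np.zeros((3,3));b=np.zeros(3)
    for o,d in rs:
        P=np.eye(3)-np.outer(d,d);A+=P;b+=P@o
    p=np.linalg.solve(A,b); return p,[np.linalg.norm((np.eye(3)-np.outer(d,d))@(p-o)) for o,d in rs]
def atz(s,px,z):
    o,d=ray(s,px); return o+d*(z-o[2])/d[2]
def proj(s,p):
    T=np.linalg.inv(np.array(s["extrinsics"]));q=s["mtx"]@(T[:3,:3]@p+T[:3,3]);return q[:2]/q[2]
def snap(n,f=None):
    s=imaging.snapshot(n)
    if f: cv2.imwrite("pics/"+f,s["img"][...,::-1])
    return s
E
python3 - <<'E'
from h import *
S={n:snap(n,n+"0.png") for n in ("scene","top")}
cv2.imwrite("pics/both0.png",np.hstack([cv2.resize(S[n]["img"],(400,300)) for n in S])[...,::-1])
for n in S: print(n,np.round(S[n]["extrinsics"],3)[:3].tolist(),S[n]["mtx"][0,0])
for t in ["crank_hub","crank_knob","well_floor","well_mouth","carriage_tongue","mug","espresso_cup","tamper","brush","jug","syrup","carton"]:
    for n in S:
        print(t,n,[(np.round(r["location"],1).tolist(),round(r["score"],2)) for r in finder.spot_point(n,t)[:4]])
st=sensors.get_state();print(st)
E
```

```text
pics
scene [[0.502, 0.607, -0.616, 1.577], [0.865, -0.363, 0.347, -0.624], [-0.013, -0.707, -0.707, 1.27]] 493.59152020530297
top [[-0.027, -0.992, 0.127, 0.379], [-1.0, 0.027, -0.003, -0.053], [-0.0, -0.127, -0.992, 1.74]] 422.45603319533114
crank_hub scene [([316.7, 165.0], 0.49)]
crank_hub top [([188.7, 212.7], 0.58)]
crank_knob scene [([326.2, 167.4], 0.77)]
crank_knob top [([184.0, 196.4], 0.5), ([303.3, 238.3], 0.16)]
well_floor scene [([227.2, 198.5], 0.9), ([104.8, 239.1], 0.7), ([344.1, 147.6], 0.26)]
well_floor top [([391.6, 207.2], 0.82), ([284.8, 199.8], 0.74), ([285.3, 200.2], 0.71)]
well_mouth scene [([99.1, 230.8], 0.85), ([228.5, 188.7], 0.73), ([328.8, 168.0], 0.38)]
well_mouth top [([395.8, 206.5], 0.92), ([285.2, 199.5], 0.74)]
carriage_tongue scene [([123.2, 262.8], 0.67), ([243.2, 216.3], 0.56)]
carriage_tongue top []
mug scene [([158.0, 227.8], 0.85)]
mug top [([334.2, 230.6], 0.96)]
espresso_cup scene [([225.9, 193.8], 0.69), ([190.5, 209.8], 0.59)]
espresso_cup top [([301.2, 236.7], 0.56)]
tamper scene [([270.7, 176.1], 0.58)]
tamper top []
brush scene [([308.
[... 275 characters left out ...]
9, 199.9], 0.61)]
{'clock': 1.3, 'joints': array([-1.38421504e+00,  3.26204313e-01, -1.92597575e-01,  1.05201507e+00,
       -1.15221992e-05,  1.43662505e+00]), 'qd': array([ 1.64308283e-05,  4.70604857e-04, -1.42597782e-04, -3.58215453e-05,
        7.36653217e-04,  8.36501823e-04]), 'joint_efforts': array([ 1.70951393e-03, -4.43337286e+01,  2.62753862e+01,  1.07158507e-03,
       -1.23757654e-04, -9.61228068e-06]), 'position': array([ 0.17342926, -0.52195295,  0.24527941]), 'ee_rot': array([-2.54767081e+00,  1.83818963e+00,  3.59666982e-05]), 'wrist_force': array([-0.10895354,  0.19226957,  0.19761899]), 'torque': array([ 0.02325516, -0.00490587, -0.03351624]), 'width': 0.08524100304209513}
```

View pictures.

Run:
```python
from h import *
a=cv2.imread("pics/scene0.png")[110:310,60:460]; b=cv2.imread("pics/top0.png")[130:280,100:420]
a=cv2.resize(a,(800,400),interpolation=3)
cv2.imwrite("pics/a.png",a); cv2.imwrite("pics/b.png",cv2.resize(b,(800,375),interpolation=3))
```

```text
(no output)
```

View pics/a.png

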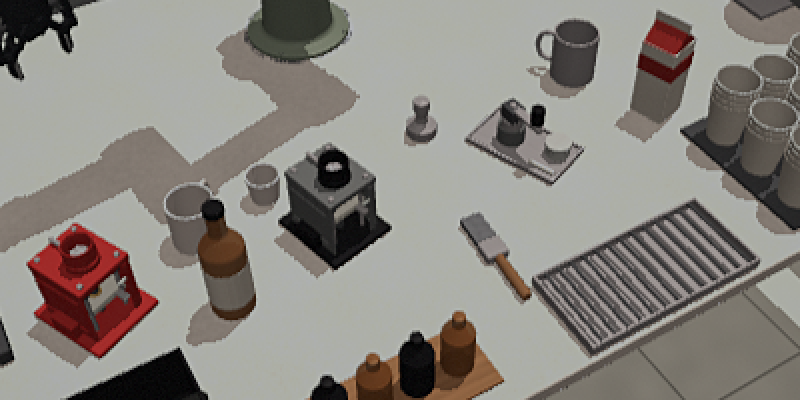

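View pics/b.png

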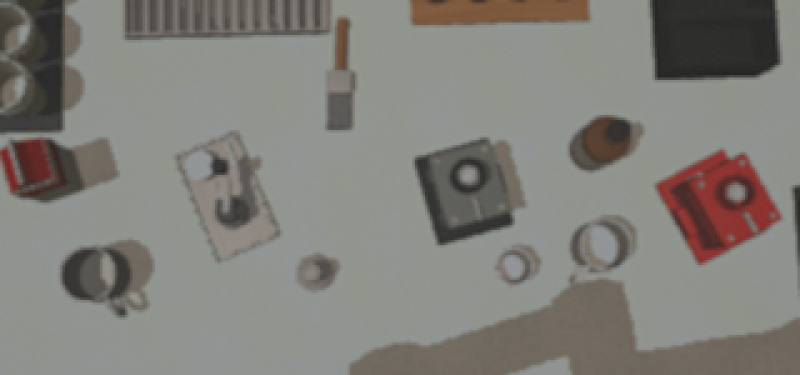

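Run:
```python
from h import *
sc=snap("scene");tp=snap("top")
def t(a,b,n):
    p,r=tri([ray(sc,a),ray(tp,b)]);print(n,p.round(4),np.round(r,4));return p
t((315.5,168),(188.7,212.7),"hub");t((329,166),(188,196.4),"knob");t((316.7,165.0),(188.7,212.7),"hub nn");t((326.2,167.4),(184,196.4),"knobnn")
t((228.5,188.7),(285.2,199.5),"mouth");t((227.2,198.5),(284.8,199.8),"floor")
for n,px in dict(hub=(192.5,213),knob=(187.5,196.5)).items(): print(n,atz(tp,px,.1))
for n,px,z in [("mug",(334.2,230.6),0),("esp",(305,236),0),("syrup",(335,190),0),("tamper",(227,239),0),("brush",(237,159),0),("jug",(140,240),0),("carton",(120,197),0),("mouth",(285.2,199.5),.17)]: print(n,atz(tp,px,z).round(3))
```

```text
hub [0.5135 0.195  0.0609] [0.0054 0.0054]
knob [0.576  0.1957 0.117 ] [0.0024 0.0024]
hub nn [0.5138 0.1955 0.0749] [0.0024 0.0024]
knobnn [0.5717 0.2022 0.1068] [0.0095 0.0095]
mouth [ 0.5471 -0.1767  0.1707] [0.0009 0.0009]
floor [ 0.5489 -0.1814  0.1304] [0.0025 0.0025]
hub [0.51136526 0.17915191 0.1       ]
knob [0.57649188 0.19808826 0.1       ]
mug [ 0.431 -0.387  0.   ]
esp [ 0.412 -0.267  0.   ]
syrup [ 0.599 -0.399  0.   ]
tamper [0.409 0.053 0.   ]
brush [0.741 0.005 0.   ]
jug [0.415 0.409 0.   ]
carton [0.594 0.493 0.   ]
mouth [ 0.547 -0.178  0.17 ]
```

Emit:
{"api": "send_rows", "payload": {
  "targets": [
    [1, 40, 80, 10, 0.12],
    [1, 70, 150, 15, 0.24],
    [1, 100, 210, 25, 0.36],
    [1, 120, 250, 35, 0.48],
    [1, 130, 280, 45, 0.6],
    [1, 140, 300, 50, 0.72],
    [1, 142, 302, 55, 0.84],
    [1, 142, 302, 55, 0.96]
  ]
}}

```text
clock: 2.07
position: [0.3134, -0.2228, 0.2995]
ee_rot: [3.11, -0.446, 0.001]
wrist_force: [0.1, -0.1, 0.9]
width: 0.0858
```

Emit:
{"api": "send_rows", "payload": {
  "targets": [
    [1, 20, 40, 0, 0.12],
    [1, 40, 80, 0, 0.24],
    [1, 60, 120, 0, 0.36],
    [1, 80, 160, 0, 0.48],
    [1, 100, 200, 0, 0.6],
    [1, 110, 240, 0, 0.72],
    [1, 125, 270, 0, 0.84],
    [1, 125, 280, 0, 0.96]
  ]
}}

```text
clock: 2.73
position: [0.44, 0.061, 0.2997]
ee_rot: [-2.958, -1.055, -0.004]
wrist_force: [-0.6, -1.6, -0.6]
width: 0.0851
```

Emit:
{"api": "send_rows", "payload": {
  "targets": [
    [1, 20, 30, 0, 0.12],
    [1, 30, 60, 0, 0.24],
    [1, 40, 90, 0, 0.36],
    [1, 50, 110, 0, 0.48],
    [1, 60, 130, 0, 0.6],
    [1, 60, 130, 0, 0.72],
    [1, 60, 130, 0, 0.84],
    [1, 60, 130, 0, 0.96]
  ]
}}

```text
clock: 3.4
position: [0.5, 0.1916, 0.2994]
ee_rot: [-2.128, -2.308, -0.003]
wrist_force: [-0.2, -0.1, 1.0]
width: 0.0856
```

Run:
```python
from h import *
s=snap("wrist","w1.png")
print(np.round(s["extrinsics"],3).tolist(),s["mtx"].round(1).tolist(),sensors.get_state()["position"])
for t in ["crank_hub","crank_knob","crank_socket"]: print(t,[(np.round(r["location"],1).tolist(),round(r["score"],2)) for r in finder.spot_point("wrist",t)[:4]])
```

```text
[[-0.081, 0.955, 0.285, 0.426], [0.997, 0.077, 0.025, 0.186], [0.002, 0.286, -0.958, 0.429], [0.0, 0.0, 0.0, 1.0]] [[319.1, 0.0, 256.9], [0.0, 319.1, 197.6], [0.0, 0.0, 1.0]] [0.49999589 0.19138566 0.29952704]
crank_hub [([255.1, 178.6], 0.58)]
crank_knob [([258.4, 247.3], 0.87)]
crank_socket [([258.4, 168.1], 0.65)]
```

View pics/w1.png

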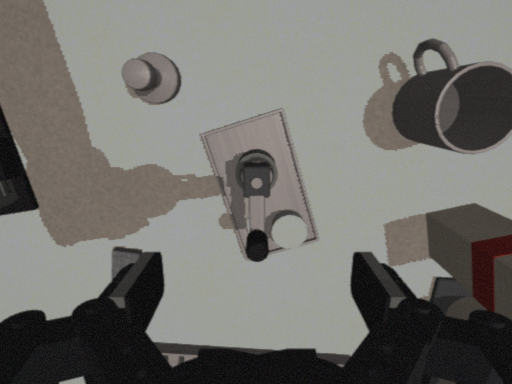

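Run:
```python
from h import *
import pickle
s=snap("wrist");sc=snap("scene");tp=snap("top")
pickle.dump(s,open("w1.pkl","wb"))
R=lambda a,b,c:[ray(s,a),ray(sc,b),ray(tp,c)]
print(tri(R((255.1,179),(316,166.5),(190,212.8))));print(tri(R((257.5,244),(327.5,167),(187,196.4))))
for z in (.07,.075,.08,.085): print(z,atz(s,(255.1,179),z),atz(s,(257,183),z+.015),atz(s,(257.5,244),z+.037))
```

```text
(array([0.51282081, 0.19182119, 0.06800538]), [np.float64(0.0019209702697519605), np.float64(0.0009256629896531402), np.float64(0.0027838605728307095)])
(array([0.57384946, 0.19718432, 0.11050885]), [np.float64(0.0008873688372848176), np.float64(0.002326020412980837), np.float64(0.0021597706229107097)])
0.07 [0.51063293 0.19084053 0.07      ] [0.51148124 0.19305899 0.085     ] [0.57493214 0.19804517 0.107     ]
0.075 [0.50945055 0.19077433 0.075     ] [0.51023495 0.19295765 0.09      ] [0.57261505 0.19785945 0.112     ]
0.08 [0.50826817 0.19070813 0.08      ] [0.50898866 0.19285631 0.095     ] [0.57029795 0.19767373 0.117     ]
0.085 [0.50708579 0.19064193 0.085     ] [0.50774237 0.19275496 0.1       ] [0.56798085 0.197488   0.122     ]
```

Emit:
{"api": "send_rows", "payload": {
  "targets": [
    [1, 11, 0, -40, 0.01],
    [1, 11, 0, -80, 0.01],
    [1, 11, 0, -120, 0.01],
    [1, 11, 0, -150, 0.01],
    [1, 11, 0, -160, 0.01],
    [1, 11, 0, -160, 0.01],
    [1, 11, 0, -160, 0.01],
    [1, 11, 0, -160, 0.01]
  ]
}}

```text
clock: 4.42
position: [0.5128, 0.1913, 0.1421]
ee_rot: [2.128, 2.311, 0.008]
wrist_force: [-0.2, 1.2, 0.1]
width: 0.0857
```

Run:
```python
from h import *
import pickle
a=pickle.load(open("w1.pkl","rb"))
s=snap("wrist","w2.png");pickle.dump(s,open("w2.pkl","wb"))
print(sensors.get_state()["position"])
for t in ["crank_hub","crank_knob"]: print(t,[(np.round(r["location"],1).tolist(),round(r["score"],2)) for r in finder.spot_point("wrist",t)[:4]])
h=finder.spot_point("wrist","crank_hub");k=finder.spot_point("wrist","crank_knob")
if h: print(tri([ray(a,(255.1,179)),ray(s,h[0]["location"])]))
if k: print(tri([ray(a,(258,245)),ray(s,k[0]["location"])]))
```

```text
[0.51289198 0.19130836 0.14221007]
crank_hub [([260.0, 215.8], 0.67)]
crank_knob [([258.3, 336.1], 0.83)]
(array([0.50760638, 0.19215158, 0.08130137]), [np.float64(0.0015016698493113996), np.float64(0.001501669849311439)])
(array([0.57537003, 0.19830427, 0.10861862]), [np.float64(0.00031436429790196403), np.float64(0.0003143642979019935)])
```

View pics/w2.png

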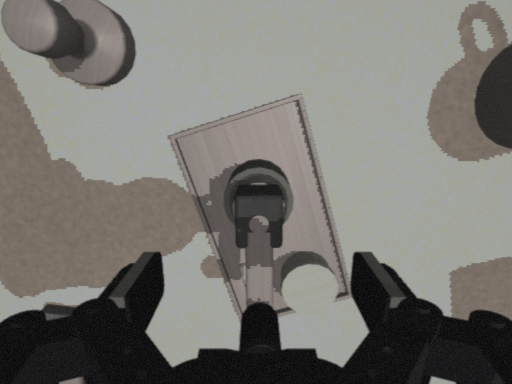

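Run:
```python
from h import *
import pickle
a=pickle.load(open("w1.pkl","rb"));s=pickle.load(open("w2.pkl","rb"))
print(tri([ray(a,(257,183)),ray(s,(259.3,225.5))]))
for z in (.085,.09): print(atz(s,(259.3,225.5),z), atz(s,(260,247),z), atz(s,(259,186),z))
```

```text
(array([0.50989744, 0.19310942, 0.09124051]), [np.float64(0.00017913125988538482), np.float64(0.0001791312598853348)])
[0.51236047 0.19355817 0.085     ] [0.52701898 0.1952361  0.085     ] [0.48692733 0.1912443  0.085     ]
[0.51036398 0.19334031 0.09      ] [0.52462827 0.19497311 0.09      ] [0.48561482 0.19108866 0.09      ]
```

Emit:
{"api": "send_rows", "payload": {
  "targets": [
    [1, -1, 2, -25, 0.01],
    [1, -2, 2, -45, 0.01],
    [1, -2, 2, -60, 0.01],
    [1, -2, 2, -68, 0.01],
    [1, -2, 2, -72, 0.01],
    [1, -2, 2, -72, 0.01],
    [0.2, -2, 2, -72, 0.01],
    [0, -2, 2, -72, 0.01]
  ]
}}

```text
clock: 5.33
position: [0.5108, 0.1933, 0.0702]
ee_rot: [2.116, 2.321, 0.009]
wrist_force: [0.1, -0.5, 0.9]
width: 0.0641
```

Emit:
{"api": "send_rows", "payload": {
  "targets": [
    [-0.1, 0, 0, 0, 0],
    [-0.2, 0, 0, 0, 0],
    [-0.3, 0, 0, 0, 0],
    [-0.4, 0, 0, 0, 0],
    [-0.5, 0, 0, 0, 0],
    [-1, 0, 0, 0, 0],
    [-1, 0, 0, 0, 0],
    [-1, 0, 0, 0, 0]
  ],
  "squeeze": 60
}}

```text
clock: 6.0
position: [0.5114, 0.193, 0.071]
ee_rot: [2.115, 2.32, 0.01]
wrist_force: [-0.9, -2.2, 5.6]
width: 0.0293
```

Emit:
{"api": "send_rows", "payload": {
  "targets": [
    [-1, 0, 0, 10, 0],
    [-1, 0, 0, 25, 0],
    [-1, 0, 0, 45, 0],
    [-1, 0, 0, 70, 0],
    [-1, 0, 0, 100, 0],
    [-1, 0, 0, 130, 0],
    [-1, 0, 0, 160, 0],
    [-1, 0, 0, 185, 0]
  ]
}}

```text
clock: 6.67
position: [0.5108, 0.1932, 0.2581]
ee_rot: [2.115, 2.321, 0.01]
wrist_force: [1.3, 0.1, -4.0]
width: 0.029
```

Emit:
{"api": "send_rows", "payload": {
  "targets": [
    [-1, 2, -20, 5, 0],
    [-1, 5, -50, 5, 0],
    [-1, 10, -85, 5, 0],
    [-1, 15, -120, 5, 0],
    [-1, 20, -155, 5, 0],
    [-1, 22, -180, 5, 0],
    [-1, 23, -195, 5, 0],
    [-1, 23, -200, 5, 0]
  ]
}}

```text
clock: 7.33
position: [0.5333, -0.0092, 0.2628]
ee_rot: [2.12, 2.318, 0.009]
wrist_force: [0.4, 0.0, -4.1]
width: 0.0289
```

Run:
```python
from h import *
import pickle
s=snap("wrist","w3.png");pickle.dump(s,open("w3.pkl","wb"))
st=sensors.get_state();print(st["position"],st["wrist_force"],st["torque"])
for t in ["crank_hub","crank_knob","crank_socket","well_floor","well_mouth","hex_top"]: print(t,[(np.round(r["location"],1).tolist(),round(r["score"],2)) for r in finder.spot_point("wrist",t)[:4]])
```

```text
[ 0.53324671 -0.00871452  0.26275773] [ 0.93081218 -1.03827605 -3.80015222] [-0.0960504   0.06382382  0.00638481]
crank_hub [([256.5, 270.9], 0.92)]
crank_knob [([255.4, 219.7], 0.64)]
crank_socket [([258.5, 222.3], 0.72)]
well_floor [([51.4, 188.9], 0.9)]
well_mouth [([12.5, 207.1], 0.82)]
hex_top [([35.4, 196.5], 0.81)]
```

View pics/w3.png

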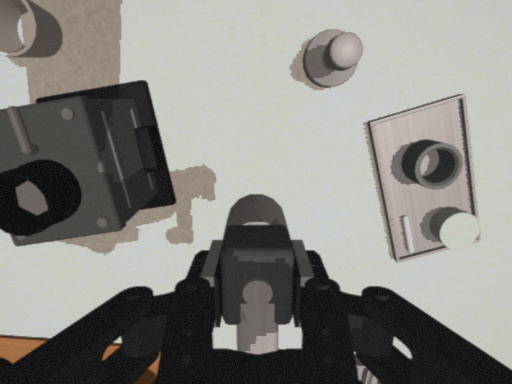

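Emit:
{"api": "send_rows", "payload": {
  "targets": [
    [-1, 0, -15, 3, 0],
    [-1, 0, -35, 6, 0],
    [-1, 0, -55, 9, 0],
    [-1, 0, -75, 10, 0],
    [-1, 0, -85, 10, 0],
    [-1, 0, -90, 10, 0],
    [-1, 0, -90, 10, 0],
    [-1, 0, -90, 10, 0]
  ]
}}

```text
clock: 8.35
position: [0.5334, -0.0948, 0.2728]
ee_rot: [-2.114, -2.324, -0.011]
wrist_force: [0.4, -0.3, -2.9]
width: 0.0291
```

Run:
```python
from h import *
import pickle
a=pickle.load(open("w3.pkl","rb"))
s=snap("wrist","w4.png");pickle.dump(s,open("w4.pkl","wb"))
st=sensors.get_state();print(st["position"],st["wrist_force"])
px={"well_floor":(51.4,188.9),"well_mouth":(12.5,207.1),"hex_top":(35.4,196.5)}
for t in px:
    r=finder.spot_point("wrist",t);print(t,[(np.round(q["location"],1).tolist(),round(q["score"],2)) for q in r[:3]])
    if r: print(tri([ray(a,px[t]),ray(s,r[0]["location"])]))
    if r: print(atz(s,r[0]["location"],{"well_floor":.13,"well_mouth":.17,"hex_top":.15}[t]))
c=s["img"][60:360,60:360][...,::-1]
cv2.imwrite("pics/w4c.png",cv2.resize(np.clip(c*1.6,0,255).astype(np.uint8),(600,600),interpolation=3))
```

```text
[ 0.5334205  -0.0945762   0.27282415] [-0.1274971  -0.25591285 -3.01254384]
well_floor [([153.6, 194.2], 0.56)]
(array([ 0.54776308, -0.18590819,  0.12414702]), [np.float64(0.00046139053125758827), np.float64(0.00046139053125749145)])
[ 0.54635974 -0.18416107  0.13      ]
well_mouth [([135.3, 210.0], 0.7)]
(array([ 0.54783614, -0.18586589,  0.17035773]), [np.float64(0.0005099532437654606), np.float64(0.0005099532437656888)])
[ 0.54742789 -0.18595949  0.17      ]
hex_top [([145.7, 203.7], 0.55)]
(array([ 0.5490871 , -0.18598857,  0.14538381]), [np.float64(0.0012304809016782912), np.float64(0.0012304809016782925)])
[ 0.54874273 -0.184589    0.15      ]
```

View pics/w4c.png

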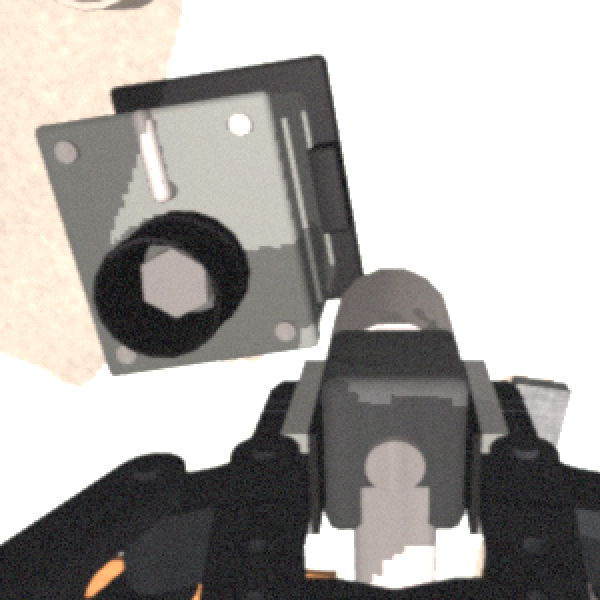

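Run:
```python
from h import *
import pickle
from scipy.optimize import minimize
s=pickle.load(open("w4.pkl","rb"));g=cv2.cvtColor(s["img"],cv2.COLOR_RGB2GRAY)
x0,y0,x1,y1=116,170,182,232
print(g[182:224:3,122:176:3])
for th in (60,70,80,90):
    m=(g>th).astype(np.uint8);m[:y0]=0;m[y1:]=0;m[:,:x0]=0;m[:,x1:]=0
    n,l,stt,c=cv2.connectedComponentsWithStats(m,connectivity=4)
    i=l[201,147]
    if not i: continue
    cs=max(cv2.findContours((l==i).astype(np.uint8),0,1)[0],key=len)[:,0,:]
    P=np.array([atz(s,p,.15)[:2] for p in cs])
    hull=cv2.approxPolyDP(cv2.convexHull((P*1e3).astype(np.float32)),1.2,True)[:,0]
    print(th,stt[i],"centroid",atz(s,c[i],.15).round(4))
    def cost(q):
        d=P*1e3-q[:2]; a=q[2]+np.arange(6)*np.pi/3
        sd=(d[:,:1]*np.cos(a)+d[:,1:]*np.sin(a)).max(1)-q[3]
        return np.minimum(abs(sd),2).sum()/len(d)
    best=min((minimize(cost,[*(P.mean(0)*1e3),a,13],method="Nelder-Mead") for a in np.radians([0,10,20,30,40,50])),key=lambda r:r.fun)
    print(best.x.round(2),"ang mod60",np.degrees(best.x[2])%60,best.fun)
    print(hull.round(1).tolist())
# crank in hand
b=(60+395/2,60+467/2); z=sensors.get_state()["position"]; print(b,atz(s,b,z[2]+.017),z)
```

```text
[[ 42  33  23  20  28  51  37  44  37  30  19  23  18  16  21  17  15  21]
 [ 22  10  16  18  72  78  76  82 109  65  43  24  11  16  17  25  25  23]
 [ 13  12  26  22  80  85 109 113 112 113 102  59  26  19  20  21  22  10]
 [ 19  13  19  48 105 111 111 115 115 112 112 113  85  27  16  13  15  17]
 [ 10  20  21 103 113 111 112 113 114 111 114 111 112  92  14  28  18  14]
 [ 11  11  16  95 111 112 112 111 112 113 112 112 112 111  41  20  20  20]
 [ 18  22  19  87 114 113 110 111 112 114 112 113 112 110  56  32  18  20]
 [ 19  17  12  85 112 113 114 112 114 111 111 112 109 110  57  31  21  19]
 [ 13  15  26  67 113 108 109 113 111 112 113 116 113 110  60  32  22  11]
 [ 17  16  29  53 109 110 110 110 111 111 112 112 112 115  72  45  21  16]
 [ 18  14  17  16  40  97 110 109 113 114 114 112 110  92  80  35  22  12]
 [ 19  16  19  16  23  17  43 104 110 111 111  80  64  49  21  30  22  23]
 [ 19  17  19  19  17  24  22  17  57  72  20  13  21  11  20  32  10  13]
 [ 25  20  11  26  14  16  17  18  21  10  11  22  17  27  24  28  22  76]]
60 [130 183  37  36 965] centroid [ 0.5459 -0.183
[... 1021 characters left out ...]
560.5999755859375, -185.3000030517578], [560.2000122070312, -181.10000610351562], [553.7999877929688, -169.5], [540.0, -171.1999969482422], [537.5, -172.89999389648438]]
90 [131 185  33  33 808] centroid [ 0.5465 -0.1837  0.15  ]
[ 546.64 -183.72    0.55   12.54] ang mod60 31.731933809866263 0.22416938907671868
[[532.7999877929688, -185.8000030517578], [540.5999755859375, -196.5], [553.5999755859375, -195.89999389648438], [560.5, -184.39999389648438], [560.2000122070312, -181.10000610351562], [553.0, -170.3000030517578], [540.7999877929688, -171.1999969482422], [536.0999755859375, -176.10000610351562]]
(257.5, 293.5) [ 0.53272246 -0.09398668  0.2899787 ] [ 0.53353302 -0.09468061  0.2729787 ]
```

Emit:
{"api": "send_rows", "payload": {
  "targets": [
    [-1, 3, -15, 0, 0.06],
    [-1, 6, -35, 0, 0.12],
    [-1, 9, -55, 0, 0.2],
    [-1, 12, -75, 0, 0.28],
    [-1, 14, -85, 0, 0.36],
    [-1, 14, -90, -5, 0.44],
    [-1, 14, -90, -15, 0.464],
    [-1, 14, -90, -25, 0.464]
  ]
}}

```text
clock: 9.22
position: [0.5477, -0.1844, 0.2473]
ee_rot: [-1.522, -2.747, -0.011]
wrist_force: [-0.7, -0.1, -4.0]
width: 0.0294
```

Emit:
{"api": "send_rows", "payload": {
  "targets": [
    [-1, 0, 0, 0, 0],
    [-1, 0, 0, 0, 0],
    [-1, 0, 0, -3, 0],
    [-1, 0, 0, -6, 0],
    [-1, 0, 0, -9, 0],
    [-1, 0, 0, -12, 0],
    [-1, 0, 0, -14, 0],
    [-1, 0, 0, -16, 0]
  ]
}}

```text
clock: 9.88
position: [0.5476, -0.1844, 0.2311]
ee_rot: [-1.522, -2.747, -0.011]
wrist_force: [-0.2, 1.0, -4.0]
width: 0.0288
```

Run:
```python
from h import *
st=sensors.get_state();print(st["clock"],st["position"],st["wrist_force"],st["torque"])
n=st["ee_rot"];print(np.degrees(2*np.arctan2(n[1],n[0]))%360-90)
s=snap("wrist","w5.png");cv2.imwrite("pics/w5c.png",s["img"][120:384,80:440][...,::-1])
```

```text
9.8833 [ 0.54764834 -0.18437707  0.23109419] [-0.21998226  1.04131253 -4.031048  ] [0.00812485 0.03453689 0.02109224]
32.01576140848729
```

View pics/w5c.png

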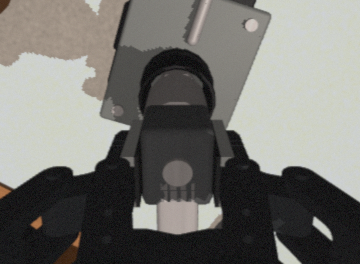

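Emit:
{"api": "send_rows", "payload": {
  "targets": [
    [-1, 0, 0, -1, 0],
    [-1, 0, 0, -2, 0],
    [-1, 0, 0, -3, 0],
    [-1, 0, 0, -4, 0],
    [-1, 0, 0, -5, 0],
    [-1, 0, 0, -6, 0],
    [-1, 0, 0, -7, 0],
    [-1, 0, 0, -7, 0]
  ]
}}

```text
clock: 10.6
position: [0.5474, -0.1843, 0.2235]
ee_rot: [-1.522, -2.746, -0.011]
wrist_force: [-0.2, 0.0, -3.4]
width: 0.029
```

Emit:
{"api": "send_rows", "payload": {
  "targets": [
    [-1, 0, 0, -1, 0],
    [-1, 0, 0, -2, 0],
    [-1, 0, 0, -3, 0],
    [-1, 0, 0, -4, 0],
    [-1, 0, 0, -5, 0],
    [-1, 0, 0, -6, 0],
    [-1, 0, 0, -6, 0],
    [-1, 0, 0, -6, 0]
  ]
}}

```text
clock: 11.27
position: [0.5473, -0.1843, 0.2174]
ee_rot: [-1.522, -2.746, -0.011]
wrist_force: [0.3, 0.5, -2.9]
width: 0.029
```

Emit:
{"api": "send_rows", "payload": {
  "targets": [
    [-1, 0, 0, -0.5, 0],
    [-1, 0, 0, -1, 0],
    [-1, 0, 0, -1.5, 0],
    [-1, 0, 0, -2, 0],
    [-1, 0, 0, -2.5, 0],
    [-1, 0, 0, -3, 0],
    [-1, 0, 0, -3, 0],
    [-1, 0, 0, -3, 0]
  ]
}}

```text
clock: 11.93
position: [0.5474, -0.1842, 0.2144]
ee_rot: [-1.522, -2.746, -0.011]
wrist_force: [-0.1, 0.4, -3.7]
width: 0.0294
```

Emit:
{"api": "send_rows", "payload": {
  "targets": [
    [-1, 0, 0, -0.4, 0],
    [-1, 0, 0, -0.8, 0],
    [-1, 0, 0, -1.2, 0],
    [-1, 0, 0, -1.6, 0],
    [-1, 0, 0, -2, 0],
    [-1, 0, 0, -2, 0],
    [-1, 0, 0, -2, 0],
    [-1, 0, 0, -2, 0]
  ]
}}

```text
clock: 12.6
position: [0.5474, -0.1842, 0.2124]
ee_rot: [-1.522, -2.746, -0.011]
wrist_force: [0.2, -0.3, -3.7]
width: 0.0288
```

Emit:
{"api": "send_rows", "payload": {
  "targets": [
    [-1, 0, 0, -0.4, 0],
    [-1, 0, 0, -0.8, 0],
    [-1, 0, 0, -1.2, 0],
    [-1, 0, 0, -1.6, 0],
    [-1, 0, 0, -2, 0],
    [-1, 0, 0, -2, 0],
    [-1, 0, 0, -2, 0],
    [-1, 0, 0, -2, 0]
  ]
}}

```text
clock: 13.27
position: [0.5473, -0.1842, 0.2103]
ee_rot: [-1.522, -2.746, -0.011]
wrist_force: [0.2, 0.0, -4.0]
width: 0.029
```

Emit:
{"api": "send_rows", "payload": {
  "targets": [
    [-1, 0, 0, -0.4, 0],
    [-1, 0, 0, -0.8, 0],
    [-1, 0, 0, -1.2, 0],
    [-1, 0, 0, -1.6, 0],
    [-1, 0, 0, -2, 0],
    [-1, 0, 0, -2, 0],
    [-1, 0, 0, -2, 0],
    [-1, 0, 0, -2, 0]
  ]
}}

```text
clock: 13.93
position: [0.5473, -0.1841, 0.2083]
ee_rot: [-1.522, -2.746, -0.011]
wrist_force: [0.1, 0.2, -2.9]
width: 0.029
```

Emit:
{"api": "send_rows", "payload": {
  "targets": [
    [-1, 0, 0, -0.5, 0],
    [-1, 0, 0, -1, 0],
    [-1, 0, 0, -1.5, 0],
    [-1, 0, 0, -2, 0],
    [-1, 0, 0, -2.5, 0],
    [-1, 0, 0, -3, 0],
    [-1, 0, 0, -3, 0],
    [-1, 0, 0, -3, 0]
  ]
}}

```text
clock: 14.6
position: [0.5473, -0.1841, 0.2052]
ee_rot: [-1.522, -2.746, -0.011]
wrist_force: [0.8, 1.9, -3.5]
width: 0.0289
```

Emit:
{"api": "send_rows", "payload": {
  "targets": [
    [-1, 0, 0, -0.5, 0],
    [-1, 0, 0, -1, 0],
    [-1, 0, 0, -1.5, 0],
    [-1, 0, 0, -2, 0],
    [-1, 0, 0, -2.5, 0],
    [-1, 0, 0, -3, 0],
    [-1, 0, 0, -3, 0],
    [-1, 0, 0, -3, 0]
  ]
}}

```text
clock: 15.27
position: [0.5473, -0.1841, 0.2022]
ee_rot: [-1.521, -2.746, -0.011]
wrist_force: [0.9, 0.0, -3.2]
width: 0.0294
```

Dropping on smoothly; about 9 mm left.

Emit:
{"api": "send_rows", "payload": {
  "targets": [
    [-1, 0, 0, -0.5, 0],
    [-1, 0, 0, -1, 0],
    [-1, 0, 0, -1.5, 0],
    [-1, 0, 0, -2, 0],
    [-1, 0, 0, -3, 0],
    [-1, 0, 0, -4, 0],
    [-1, 0, 0, -4, 0],
    [-1, 0, 0, -4, 0]
  ]
}}

```text
clock: 15.93
position: [0.5472, -0.184, 0.198]
ee_rot: [-1.521, -2.746, -0.012]
wrist_force: [-0.1, 1.1, -4.2]
width: 0.0289
```

Emit:
{"api": "send_rows", "payload": {
  "targets": [
    [-1, 0, 0, -0.5, 0],
    [-1, 0, 0, -1, 0],
    [-1, 0, 0, -1.5, 0],
    [-1, 0, 0, -2, 0],
    [-1, 0, 0, -2.5, 0],
    [-1, 0, 0, -3, 0],
    [-1, 0, 0, -3, 0],
    [-1, 0, 0, -3, 0]
  ]
}}

```text
clock: 16.6
position: [0.5473, -0.184, 0.195]
ee_rot: [-1.521, -2.746, -0.012]
wrist_force: [0.2, 0.8, -3.2]
width: 0.029
```

Emit:
{"api": "send_rows", "payload": {
  "targets": [
    [-1, 0, 0, -0.4, 0],
    [-1, 0, 0, -0.8, 0],
    [-1, 0, 0, -1.2, 0],
    [-1, 0, 0, -1.6, 0],
    [-1, 0, 0, -2, 0],
    [-1, 0, 0, -2, 0],
    [-1, 0, 0, -2, 0],
    [-1, 0, 0, -2, 0]
  ]
}}

```text
clock: 17.27
position: [0.5473, -0.1841, 0.1949]
ee_rot: [-1.522, -2.747, -0.012]
wrist_force: [-3.8, 1.8, 10.0]
width: 0.0292
```

Emit:
{"api": "send_rows", "payload": {
  "targets": [
    [-1, 0, 0, -0.4, 0],
    [-1, 0, 0, -0.8, 0],
    [-1, 0, 0, -1.2, 0],
    [-1, 0, 0, -1.6, 0],
    [-1, 0, 0, -2, 0],
    [-1, 0, 0, -2, 0],
    [-1, 0, 0, -2, 0],
    [-1, 0, 0, -2, 0]
  ]
}}

```text
clock: 17.93
position: [0.5476, -0.1843, 0.1949]
ee_rot: [1.522, 2.747, 0.012]
wrist_force: [-5.4, 1.3, 13.5]
width: 0.0292
```

Emit:
{"api": "send_rows", "payload": {
  "targets": [
    [-1, 0, 0, 0.5, 0],
    [-0.2, 0, 0, 0.5, 0],
    [-0.1, 0, 0, 0.5, 0],
    [0, 0, 0, 0.5, 0],
    [0.1, 0, 0, 0.5, 0],
    [0.3, 0, 0, 0.5, 0],
    [0.3, 0, 0, 0.5, 0],
    [0.3, 0, 0, 0.5, 0]
  ]
}}

```text
clock: 18.6
position: [0.5477, -0.1843, 0.1953]
ee_rot: [1.522, 2.747, 0.012]
wrist_force: [-0.1, 0.0, 0.3]
width: 0.0556
```

Emit:
{"api": "send_rows", "payload": {
  "targets": [
    [0.3, 0, 0, 10, 0],
    [0.3, 0, 0, 25, 0],
    [0.3, 0, 0, 45, 0],
    [0.3, 0, 0, 65, 0],
    [0.3, 0, 0, 85, 0],
    [0.3, 0, 0, 100, 0],
    [0.3, 0, 0, 105, 0],
    [0.3, 0, 0, 105, 0]
  ]
}}

```text
clock: 19.27
position: [0.5485, -0.1847, 0.3023]
ee_rot: [1.52, 2.744, 0.012]
wrist_force: [0.0, -0.1, 0.6]
width: 0.0555
```

Run:
```python
from h import *
import pickle
s=snap("wrist","w6.png");st=sensors.get_state();p=st["position"];print(p,st["wrist_force"],st["width"])
k=finder.spot_point("wrist","crank_knob")[:2];h=finder.spot_point("wrist","crank_hub")[:2];print(k,h)
if k: print("knob",atz(s,k[0]["location"],.232))
if h: print("hub",atz(s,h[0]["location"],.195))
c=s["img"][...,::-1].copy()
sc=snap("scene","s6.png");print(finder.spot_point("scene","carriage_tongue"))
d=cv2.resize(sc["img"][150:250,190:270][...,::-1],(320,400),interpolation=3)
cv2.imwrite("pics/m6.png",np.hstack([cv2.resize(c[:,80:440],(375,400)),d]))
```

```text
[ 0.54790866 -0.18437239  0.30080936] [-0.88269392  0.05807718  0.1145398 ] 0.055671282642082154
[{'location': [258.0, 301.3], 'score': 0.91}] [{'location': [259.9, 200.7], 'score': 0.75}]
knob [ 0.60254272 -0.14854431  0.232     ]
hub [ 0.54686296 -0.18154424  0.195     ]
[{'location': [121.8, 260.9], 'score': 0.69}, {'location': [243.5, 217.9], 'score': 0.49}]
```

View pics/m6.png

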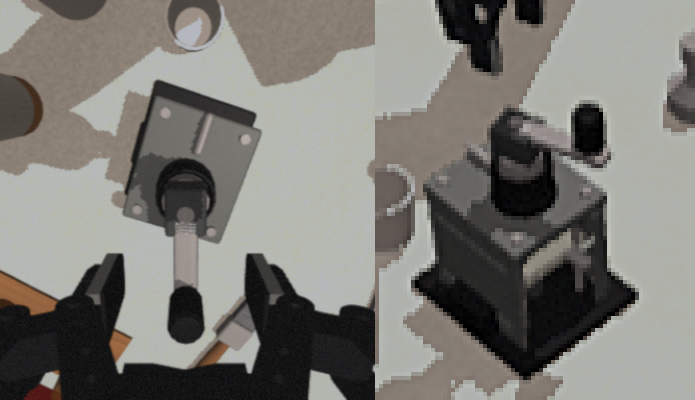

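Emit:
{"api": "send_rows", "payload": {
  "targets": [
    [0.3, 15, 10, 0, 0],
    [0.3, 35, 22, 0, 0],
    [0.3, 54.5, 35, -10, 0],
    [0.3, 54.5, 35, -25, 0],
    [0.3, 54.5, 35, -40, 0],
    [0.3, 54.5, 35, -55, 0],
    [0.3, 54.5, 35, -66, 0],
    [0.3, 54.5, 35, -71, 0]
  ]
}}

```text
clock: 20.18
position: [0.6003, -0.1485, 0.2254]
ee_rot: [-1.52, -2.743, -0.011]
wrist_force: [-0.4, -0.9, -0.2]
width: 0.0556
```

Emit:
{"api": "send_rows", "payload": {
  "targets": [
    [0.2, 0, 0, 0, 0],
    [0, 0, 0, 0, 0],
    [-0.1, 0, 0, 0, 0],
    [-0.2, 0, 0, 0, 0],
    [-0.3, 0, 0, 0, 0],
    [-0.4, 0, 0, 0, 0],
    [-0.5, 0, 0, 0, 0],
    [-1, 0, 0, 0, 0]
  ],
  "squeeze": 30
}}

```text
clock: 20.85
position: [0.6008, -0.1486, 0.2261]
ee_rot: [-1.52, -2.745, -0.011]
wrist_force: [0.6, -0.0, 1.8]
width: 0.0245
```

Run:
```python
from h import *
st=sensors.get_state();p=st["position"];print(st["clock"],p.round(5),st["wrist_force"],st["torque"],st["width"])
c=np.array([.5473,-.1842]);d=p[:2]-c;a0=np.arctan2(d[1],d[0]);print(np.degrees(a0),np.hypot(*d))
```

```text
20.85 [ 0.60085 -0.14864  0.22606] [ 0.61157176 -0.00572887  1.79742969] [-0.07573774 -0.13590109  0.00362294] 0.024450360244351894
33.58730591372957 0.06427931675055079
```

Emit:
{"api": "send_rows", "payload": {
  "targets": [
    [-0.3, 0, 0, 0, 0],
    [-0.2, 0, 0, 0, 0],
    [-0.2, 0, 0, 4, 0],
    [-0.2, 0.5, -0.5, 4, 0],
    [-0.4, 0.5, -0.5, 4, 0],
    [-1, 0.5, -0.5, 4, 0],
    [-1, 0.5, -0.5, 4, 0],
    [-1, 0.5, -0.5, 4, 0]
  ]
}}

```text
clock: 21.52
position: [0.6017, -0.1492, 0.2304]
ee_rot: [-1.521, -2.745, -0.011]
wrist_force: [0.9, 0.7, 1.7]
width: 0.0242
```

```bash
cat > circ.py <<'E'
from h import *
import sys
st=sensors.get_state();p=st["position"];c=np.array([.5473,-.1842]);d=p[:2]-c;a0=np.arctan2(d[1],d[0])
print(st["clock"],p.round(4),st["wrist_force"].round(1),st["width"],"angle",np.degrees(a0).round(1),"r",np.hypot(*d).round(4))
step=float(sys.argv[1]);n=int(sys.argv[2])
for j in range(n):
    a=a0
    print([np.round(1e3*(c+.065*np.array([np.cos(a0-step*(i+1+8*j)),np.sin(a0-step*(i+1+8*j))])-p[:2] if j==0 else 1e3*.065*np.array([np.cos(a0-step*(i+1+8*j))-np.cos(a0-step*8*j),np.sin(a0-step*(i+1+8*j))-np.sin(a0-step*8*j)])),1).tolist() for i in range(8)])
E
python3 circ.py 0.15 1
```

```text
21.5167 [ 0.6017 -0.1492  0.2304] [0.9 0.7 1.7] 0.024163031392628462 angle 32.8 r 0.0647
[[4.9, -8.4], [8.2, -17.5], [10.1, -27.1], [10.6, -36.8], [9.6, -46.5], [7.2, -55.9], [3.3, -64.9], [-1.8, -73.2]]
```

Emit:
{"api": "send_rows", "payload": {
  "targets": [
    [-1, 4.9, -8.4, 0, 0],
    [-1, 8.2, -17.5, 0, 0],
    [-1, 10.1, -27.1, 0, 0],
    [-1, 10.6, -36.8, 0, 0],
    [-1, 9.6, -46.5, 0, 0],
    [-1, 7.2, -55.9, 0, 0],
    [-1, 3.3, -64.9, 0, 0],
    [-1, -1.8, -73.2, 0, 0]
  ]
}}

```text
clock: 22.18
position: [0.6005, -0.2227, 0.2302]
ee_rot: [-1.521, -2.745, -0.016]
wrist_force: [0.9, 5.2, 2.2]
width: 0.0241
```

```bash
python3 circ.py 0.2 1
```

```text
22.1833 [ 0.6005 -0.2227  0.2302] [0.9 5.2 2.2] 0.024135685886228705 angle -35.9 r 0.0657
[[-9.2, -9.3], [-19.5, -17.1], [-31.3, -22.7], [-43.9, -25.8], [-56.8, -26.4], [-69.6, -24.4], [-81.8, -19.9], [-92.8, -13.0]]
```

Emit:
{"api": "send_rows", "payload": {
  "targets": [
    [-1, -9.2, -9.3, 0, 0],
    [-1, -19.5, -17.1, 0, 0],
    [-1, -31.3, -22.7, 0, 0],
    [-1, -43.9, -25.8, 0, 0],
    [-1, -56.8, -26.4, 0, 0],
    [-1, -69.6, -24.4, 0, 0],
    [-1, -81.8, -19.9, 0, 0],
    [-1, -92.8, -13, 0, 0]
  ]
}}

```text
clock: 22.85
position: [0.5091, -0.2383, 0.2304]
ee_rot: [1.523, 2.745, 0.015]
wrist_force: [4.6, -1.0, -3.5]
width: 0.0243
```

```bash
python3 circ.py 0.2 1
```

```text
22.85 [ 0.5091 -0.2383  0.2304] [ 4.6 -1.  -3.5] 0.024305589736064195 angle -125.3 r 0.0663
[[-9.1, 9.5], [-17.0, 19.8], [-22.7, 31.5], [-26.0, 44.0], [-26.7, 57.0], [-24.8, 69.8], [-20.4, 82.1], [-13.7, 93.2]]
```

Emit:
{"api": "send_rows", "payload": {
  "targets": [
    [-1, -9.1, 9.5, 0, 0],
    [-1, -17, 19.8, 0, 0],
    [-1, -22.7, 31.5, 0, 0],
    [-1, -26, 44, 0, 0],
    [-1, -26.7, 57, 0, 0],
    [-1, -24.8, 69.8, 0, 0],
    [-1, -20.4, 82.1, 0, 0],
    [-1, -13.7, 93.2, 0, 0]
  ]
}}

```text
clock: 23.52
position: [0.4941, -0.1466, 0.2305]
ee_rot: [1.526, 2.745, 0.007]
wrist_force: [-3.1, -3.1, 1.6]
width: 0.0239
```

```bash
python3 circ.py 0.14 1
python3 - <<'E'
from h import *
s=snap("scene","s7.png");print(finder.spot_point("scene","carriage_tongue"))
a=cv2.imread("pics/s6.png");f=lambda i:cv2.resize(i[185:245,215:275],(400,400),interpolation=3)
cv2.imwrite("pics/m7.png",np.hstack([f(a),f(cv2.imread("pics/s7.png"))]))
E
```

```text
23.5167 [ 0.4941 -0.1466  0.2305] [-3.1 -3.1  1.6] 0.023850428944683894 angle 144.7 r 0.0652
[[5.9, 6.9], [12.6, 13.1], [20.0, 18.3], [28.2, 22.4], [36.8, 25.3], [45.7, 26.9], [54.8, 27.3], [63.9, 26.5]]
[{'location': [243.8, 213.0], 'score': 0.53}, {'location': [121.5, 261.3], 'score': 0.52}]
```

View pics/m7.png

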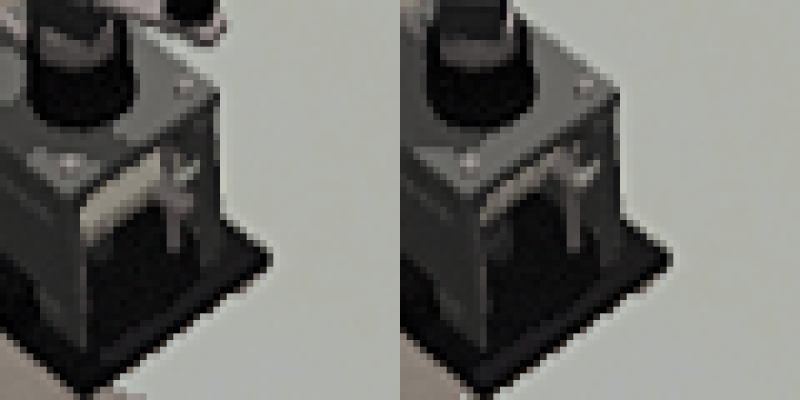

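```bash
python3 circ.py 0.11 1
python3 - <<'E'
from h import *
from scipy.spatial.transform import Rotation
# scene projections of tongue column: rest mark / tongue vs height
s=snap("scene")
p=np.array([.5473,-.1842,.1])
for z in (.06,.08,.1,.12): print(z,proj(s,np.array([.61,-.17,z])))
print(proj(s,np.array([.5473,-.1842,.17])))
E
```

```text
23.6167 [ 0.4952 -0.1452  0.2304] [-3.1 -0.4  3.7] 0.024077607086384747 angle 143.1 r 0.0651
[[4.6, 5.4], [9.8, 10.4], [15.5, 14.7], [21.6, 18.4], [28.1, 21.4], [34.9, 23.7], [41.9, 25.2], [49.0, 25.9]]
0.06 [241.05141743 223.7634106 ]
0.08 [240.76225373 219.67070747]
0.1 [240.46791811 215.50480312]
0.12 [240.16827057 211.26371596]
[226.14305974 189.76203912]
```

Emit:
{"api": "send_rows", "payload": {
  "targets": [
    [-1, 4.6, 5.4, 0, 0],
    [-1, 9.8, 10.4, 0, 0],
    [-1, 15.5, 14.7, 0, 0],
    [-1, 21.6, 18.4, 0, 0],
    [-1, 28.1, 21.4, 0, 0],
    [-1, 34.9, 23.7, 0, 0],
    [-1, 41.9, 25.2, 0, 0],
    [-1, 41.9, 25.2, 0, 0]
  ]
}}

```text
clock: 24.33
position: [0.537, -0.1203, 0.2303]
ee_rot: [-1.523, -2.747, -0.014]
wrist_force: [-3.3, 0.7, 4.7]
width: 0.0244
```

Emit:
{"api": "send_rows", "payload": {
  "targets": [
    [-0.3, 0, 0, 0, 0],
    [-0.1, 0, 0, 0, 0],
    [0.1, 0, 0, 0, 0],
    [0.3, 0, 0, 5, 0],
    [0.3, 0, 0, 20, 0],
    [0.3, 0, 0, 40, 0],
    [0.3, 0, 0, 60, -0.1],
    [0.3, 0, 0, 70, -0.2]
  ]
}}

```text
clock: 25.0
position: [0.5379, -0.1207, 0.3031]
ee_rot: [1.794, 2.574, 0.015]
wrist_force: [1.0, -0.4, 0.3]
width: 0.0555
```

Emit:
{"api": "send_rows", "payload": {
  "targets": [
    [0.3, 15, -3, 0, -0.12],
    [0.3, 35, -6, 0, -0.24],
    [0.3, 55, -9, 0, -0.36],
    [0.3, 75, -12, 0, -0.48],
    [0.3, 95, -15, 0, -0.6],
    [0.3, 115, -18, 0, -0.72],
    [0.3, 135, -22, 0, -0.84],
    [0.3, 144, -26, 0, -0.96]
  ]
}}

```text
clock: 25.67
position: [0.6837, -0.1469, 0.3028]
ee_rot: [2.78, 1.445, 0.012]
wrist_force: [-1.4, -0.2, -0.0]
width: 0.0556
```

Emit:
{"api": "send_rows", "payload": {
  "targets": [
    [0.3, 0, 0, -10, -0.12],
    [0.3, 0, 0, -20, -0.24],
    [0.3, 0, 0, -40, -0.36],
    [0.3, 0, 0, -60, -0.48],
    [0.3, 0, 0, -80, -0.6],
    [0.3, 0, 0, -100, -0.72],
    [0.3, 0, 0, -115, -0.84],
    [0.3, 0, 0, -120, -0.96]
  ]
}}

```text
clock: 26.33
position: [0.6823, -0.1466, 0.1798]
ee_rot: [3.132, -0.012, -0.002]
wrist_force: [0.2, -0.0, -0.9]
width: 0.0554
```

Emit:
{"api": "send_rows", "payload": {
  "targets": [
    [0.3, 0, 0, 0, -0.12],
    [0.3, 0, 0, 0, -0.24],
    [0.3, 0, 0, 0, -0.36],
    [0.3, 0, 0, 0, -0.48],
    [0.3, 0, 0, 0, -0.6],
    [0.3, 0, 0, 0, -0.72],
    [0.3, 0, 0, 0, -0.84],
    [0.3, 0, 0, 0, -0.96]
  ]
}}

```text
clock: 27.0
position: [0.6824, -0.1468, 0.1801]
ee_rot: [2.77, -1.466, -0.008]
wrist_force: [0.5, -0.8, -0.1]
width: 0.0556
```

Run:
```python
from h import *
import pickle
s=snap("wrist","w8.png");pickle.dump(s,open("w8.pkl","wb"));st=sensors.get_state();print(st["clock"],st["position"],st["joints"].round(2))
for t in ["carriage_tongue","crank_knob","crank_hub"]: print(t,finder.spot_point("wrist",t)[:2])
```

```text
27.05 [ 0.68237013 -0.14679112  0.18000941] [-0.31  0.65  0.17  1.09 -0.01  2.23]
carriage_tongue [{'location': [197.8, 296.2], 'score': 0.79}]
crank_knob []
crank_hub []
```

View pics/w8.png

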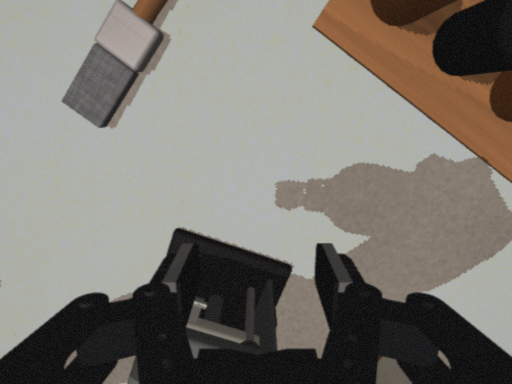

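Run:
```python
from h import *
i=cv2.imread("pics/w8.png")[225:350,150:300]
cv2.imwrite("pics/w8c.png",np.clip(cv2.resize(i,(720,600),interpolation=3)*2.2,0,255).astype(np.uint8))
s=snap("scene","s8.png");print([ (q["location"],round(q["score"],2)) for q in finder.spot_point("scene","carriage_tongue")])
```

```text
[([268.0, 177.2], 0.63), ([241.6, 215.9], 0.62), ([125.0, 259.8], 0.56), ([345.9, 150.6], 0.56)]
```

View pics/w8c.png

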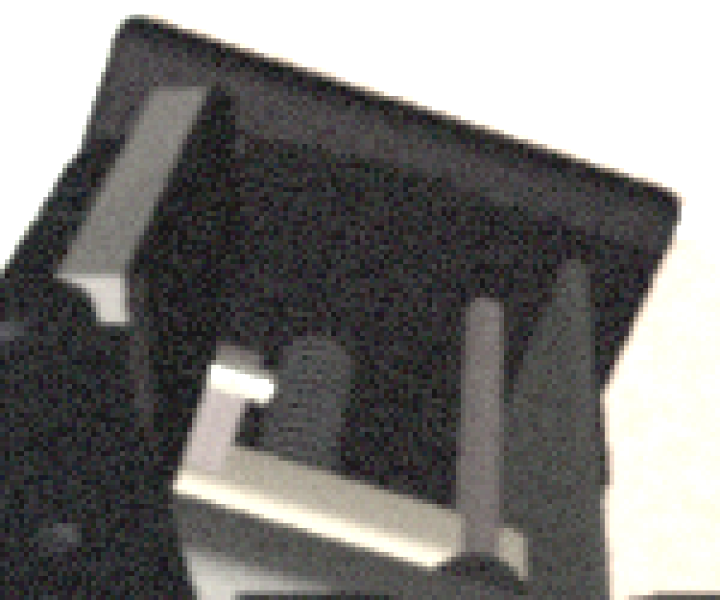

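Run:
```python
from h import *
import pickle
s=pickle.load(open("w8.pkl","rb"));sc=snap("scene")
W=lambda x,y:(150+x/4.8,225+y/4.8)
m,r=tri([ray(s,W(95,293)),ray(sc,(243.5,210.8))]);print("mark",m,r)
# unit yaw from cradle front edge at guess z .02
for z in (0.01,.02):
    a,b=atz(s,W(150,22),z),atz(s,W(665,195),z);d=a-b;print("front edge",a,b,"yawY",np.degrees(np.arctan2(d[1],d[0]))-90,np.hypot(d[0],d[1]))
c=np.array([.5473,-.1842])
for yaw in (10.,14.,18.):
    u=np.array([np.cos(np.radians(yaw)),np.sin(np.radians(yaw))]);v=np.array([-u[1],u[0]])
    def atX(px,X):
        o,d=ray(s,px);t=(X-(o[:2]-c)@u)/(d[:2]@u);p=o+t*d;return np.round([X,(p[:2]-c)@v,p[2]],4)
    X=(m[:2]-c)@u
    print(yaw,"mark X,Y",X,(m[:2]-c)@v)
    for X in (.045,.05,.055,.06):
        print(X,"mark",atX(W(95,293),X),"markTop/bot",atX(W(95,315),X)[2],atX(W(95,278),X)[2],"tongue tip",atX(W(240,352),X),atX(W(240,383),X),"plate front L/R",atX(W(185,478),X-.01),atX(W(520,545),X-.01))
```

```text
mark [ 0.55654058 -0.1312706   0.04882274] [np.float64(0.0019609228486007534), np.float64(0.0019609228486007213)]
front edge [ 0.59494554 -0.11192791  0.01      ] [ 0.62275213 -0.22546008  0.01      ] yawY 13.762113159549713 0.11688780938197
front edge [ 0.59986612 -0.11168456  0.02      ] [ 0.62674133 -0.22141396  0.02      ] yawY 13.762113159549685 0.11297264155647227
10.0 mark X,Y 0.018291289044784154 0.05052066869053097
0.045 mark [0.045  0.0498 0.083 ] markTop/bot 0.0885 0.0791 tongue tip [0.045  0.0235 0.0841] [0.045  0.0221 0.0918] plate front L/R [0.035  0.0251 0.1052] [ 0.035  -0.0331  0.0926]
0.05 mark [0.05   0.0497 0.09  ] markTop/bot 0.0954 0.0863 tongue tip [0.05   0.0241 0.0911] [0.05   0.0228 0.0986] plate front L/R [0.04   0.0256 0.1112] [ 0.04   -0.0309  0.0989]
0.055 mark [0.055  0.0495 0.0971] markTop/bot 0.1022 0.0934 tongue tip [0.055  0.0248 0.0981] [0.055  0.0235 0.1053] plate front L/R [0.045  0.0262 0.1172] [ 0.045  -0.0286  0.1052]
0.06 mark [0.06   0.0493 0.1041] markTop/bot 0.1091 0.1006 tongue tip [0.06   0.0255 0.105 ] [0.06   0.0242 0.1121] plate front
[... 910 characters left out ...]
2 0.0737] markTop/bot 0.0798 0.0695 tongue tip [0.045  0.017  0.0801] [0.045  0.0156 0.0883] plate front L/R [0.035  0.02   0.1015] [ 0.035  -0.0362  0.0985]
0.05 mark [0.05   0.0433 0.0809] markTop/bot 0.0867 0.0767 tongue tip [0.05   0.017  0.0871] [0.05   0.0156 0.095 ] plate front L/R [0.04   0.0199 0.1074] [ 0.04   -0.0347  0.1045]
0.055 mark [0.055  0.0425 0.088 ] markTop/bot 0.0937 0.084 tongue tip [0.055  0.0169 0.094 ] [0.055  0.0156 0.1017] plate front L/R [0.045  0.0198 0.1134] [ 0.045  -0.0333  0.1106]
0.06 mark [0.06   0.0416 0.0951] markTop/bot 0.1006 0.0912 tongue tip [0.06   0.0169 0.1009] [0.06   0.0156 0.1084] plate front L/R [0.05   0.0196 0.1193] [ 0.05   -0.0318  0.1166]
```

Run:
```python
from h import *
import pickle
s=pickle.load(open("w8.pkl","rb"));sc=snap("scene")
W=lambda x,y:(150+x/4.8,225+y/4.8)
c=np.array([.5473,-.1842]);y=np.radians(13.8);u=np.array([np.cos(y),np.sin(y)]);v=np.array([-u[1],u[0]])
for n,a in dict(bar=(243,383),tip=(238,350),grey=(95,293)).items():
    m,r=tri([ray(s,W(*a)),ray(sc,(243.5,210.8))]);print(n,m.round(4),"unit",((m[:2]-c)@u).round(4),((m[:2]-c)@v).round(4),np.round(r,4))
g=[cv2.cvtColor(cv2.imread(f"pics/{f}.png"),cv2.COLOR_BGR2GRAY)[200:226,235:250] for f in ("scene0","s6","s7","s8")]
for r in range(26): print(200+r,"  |  ".join(" ".join(f"{x:3d}" for x in q[r]) for q in g[1:]))
```

```text
bar [ 0.5966 -0.1524  0.1016] unit 0.0554 0.0191 [0.0013 0.0013]
tip [ 0.595  -0.1504  0.0963] unit 0.0544 0.0214 [0.0009 0.0009]
grey [ 0.5565 -0.1313  0.0488] unit 0.0216 0.0492 [0.002 0.002]
200 102 106 104 102 103 102 105 108 105  93  65  32  51 189 180  |  102 106 103 103 102 104 104 107 105  95  66  32  51 189 180  |  109 113 110 108 108 108 109 117  80  72  62  48  57  62  58
201 109 104 103 102 103 105 108 103  77  58  33  26 100 188 179  |  109 105 103 102 103 104 107 103  78  58  34  27  99 188 179  |  114 110 108 107 107 110 115 100  33  15  35  54  52  56  43
202 106 104 103 104 105 107  97  68  44  39  40  41 115 187 179  |  105 104 103 103 104 107  97  68  44  40  40  41 115 186 179  |  110 107 106 108 110 111 104  58  18  19  44  60  63  47  28
203 103 103 103 109 103  82  61  39  34  54  54  35 116 187 179  |  103 104 104 107 103  82  60  40  37  54  54  37 115 186 179  |  107 106 108 113 109  86  66  27  13  15  47  57  63  36  25
204 104 105 107  98  72  48  37  34  38  49  46  27 116 187 179  |  103 105 107  98  71  46  36  33  37  48  46  26 117 187 179  |  108 11
[... 3385 characters left out ...]
  12  11  13  13  11  49  50  16   7  19  43  42  36  29  25  |   15  16  18  14  10  51  54  18   6  17  45  45  41  29  28
223  12  14  10  14  15  14  19   9   9  18  44  44  39  27  26  |   11  13  14  14  11  18  16  11  10  16  43  44  39  26  29  |   15  17  13  13  13  18  20  10  12  18  47  48  42  30  28
224  13  15  14  12  17  11  13   9  12  12  45  34  33  25  27  |   13  12  12  10  15  11  11  14  14  13  44  35  32  29  25  |   15  11  11  13  14  14  14  14  17  11  48  36  32  29  27
225   7  16  14  14  13  14  16  11  11  10  29  28  26  26  30  |   17  12  12  14  15  11  11  12  11  13  27  27  27  28  27  |   10  15  14  17  12  12  11  14  16  12  27  28  29  29  32
```

Emit:
{"api": "send_rows", "payload": {
  "targets": [
    [0.3, 0, 0, 20, 0],
    [0.3, 0, 0, 50, 0],
    [0.3, 0, 0, 85, 0],
    [0.3, 0, 0, 115, 0],
    [0.3, -25, 5, 125, 0],
    [0.3, -60, 11, 125, 0],
    [0.3, -100, 18, 125, 0],
    [0.3, -130, 24, 125, 0]
  ]
}}

```text
clock: 28.07
position: [0.5498, -0.122, 0.305]
ee_rot: [2.776, -1.455, -0.009]
wrist_force: [1.2, -0.7, 0.4]
width: 0.0552
```

Run:
```python
from h import *
st=sensors.get_state();print(1e3*(np.array([.5369,-.1200,.2305])-st["position"]),st["clock"])
s=snap("wrist");k=finder.spot_point("wrist","crank_knob")
if k: print(k[0],atz(s,k[0]["location"],.232))
```

```text
[-12.92454583   2.02919457 -74.45639364] 28.0667
{'location': [244.1, 225.0], 'score': 0.84} [ 0.5369912  -0.11854622  0.232     ]
```

Knob is where expected.

Emit:
{"api": "send_rows", "payload": {
  "targets": [
    [0.3, -8, 1.5, 0, 0],
    [0.3, -12.9, 2.2, -5, 0],
    [0.3, -12.9, 2.2, -20, 0],
    [0.3, -12.9, 2.2, -38, 0],
    [0.3, -12.9, 2.2, -55, 0],
    [0.3, -12.9, 2.2, -68, 0],
    [0.3, -12.9, 2.2, -74, 0],
    [0.3, -12.9, 2.2, -74, 0]
  ]
}}

```text
clock: 28.83
position: [0.534, -0.1186, 0.2292]
ee_rot: [2.775, -1.454, -0.019]
wrist_force: [-0.2, 0.5, -0.2]
width: 0.0554
```

Emit:
{"api": "send_rows", "payload": {
  "targets": [
    [0.1, 0, 0, 0, 0],
    [0, 0, 0, 0, 0],
    [-0.1, 0, 0, 0, 0],
    [-0.2, 0, 0, 0, 0],
    [-0.4, 0, 0, 0, 0],
    [-1, 0, 0, 0, 0],
    [-1, 0, 0, 0, 0],
    [-1, 0, 0, 0, 0]
  ],
  "squeeze": 30
}}

```text
clock: 29.5
position: [0.5346, -0.1191, 0.2299]
ee_rot: [2.775, -1.454, -0.016]
wrist_force: [0.5, -1.0, 3.4]
width: 0.0242
```

```bash
python3 circ.py 0.03 1
```

```text
29.5 [ 0.5346 -0.1191  0.2299] [ 0.5 -1.   3.4] 0.0242475719281431 angle 101.1 r 0.0664
[[2.2, -1.0], [4.1, -0.7], [6.0, -0.5], [8.0, -0.3], [9.9, -0.2], [11.9, -0.1], [13.8, -0.1], [15.8, -0.2]]
```

Emit:
{"api": "send_rows", "payload": {
  "targets": [
    [-1, 2, 0.3, 0, 0],
    [-1, 4, 0.5, 0, 0],
    [-1, 6, 0.7, 0, 0],
    [-1, 8, 0.8, 0, 0],
    [-1, 10, 0.9, 0, 0],
    [-1, 12, 1, 0, 0],
    [-1, 14, 1, 0, 0],
    [-1, 15.8, 0.9, 0, 0]
  ]
}}

```text
clock: 30.17
position: [0.5492, -0.1179, 0.2299]
ee_rot: [2.774, -1.454, -0.02]
wrist_force: [-5.2, -0.4, 6.0]
width: 0.024
```

Emit:
{"api": "send_rows", "payload": {
  "targets": [
    [-1, 0.5, 0, 0, 0],
    [-1, 1, 0, 0, 0],
    [-1, 1.5, 0, 0, 0],
    [-1, 2, 0, 0, 0],
    [-1, 2.5, 0, 0, 0],
    [-1, 3, 0, 0, 0],
    [-1, 3, 0, 0, 0],
    [-1, 3, 0, 0, 0]
  ]
}}

```text
clock: 30.83
position: [0.5512, -0.1179, 0.2298]
ee_rot: [2.773, -1.453, -0.023]
wrist_force: [-4.7, -0.8, 5.9]
width: 0.0243
```

Emit:
{"api": "send_rows", "payload": {
  "targets": [
    [-1, 0.5, 0, 0, 0],
    [-1, 1, 0, 0, 0],
    [-1, 1.5, 0, 0, 0],
    [-1, 2, 0, 0, 0],
    [-1, 2, 0, 0, 0],
    [-1, 2, 0, 0, 0],
    [-1, 2, 0, 0, 0],
    [-1, 2, 0, 0, 0]
  ]
}}

```text
clock: 31.5
position: [0.5522, -0.1179, 0.2298]
ee_rot: [2.771, -1.453, -0.026]
wrist_force: [-4.7, -1.2, 5.3]
width: 0.0238
```

```bash
python3 circ.py 0.03 1
```

```text
31.5 [ 0.5522 -0.1179  0.2298] [-4.7 -1.2  5.3] 0.023844806084142817 angle 85.8 r 0.0665
[[1.8, -1.7], [3.8, -1.9], [5.7, -2.2], [7.6, -2.5], [9.5, -2.9], [11.4, -3.4], [13.3, -3.9], [15.2, -4.5]]
```

Emit:
{"api": "send_rows", "payload": {
  "targets": [
    [-1, 1, -0.1, 0, 0],
    [-1, 2, -0.2, 0, 0],
    [-1, 3, -0.3, 0, 0],
    [-1, 4, -0.4, 0, 0],
    [-1, 5, -0.5, 0, 0],
    [-1, 6, -0.7, 0, 0],
    [-1, 6.5, -0.8, 0, 0],
    [-1, 6.5, -0.8, 0, 0]
  ]
}}

```text
clock: 32.17
position: [0.5577, -0.1184, 0.2298]
ee_rot: [2.771, -1.452, -0.029]
wrist_force: [-4.9, -0.3, 5.8]
width: 0.0242
```

Emit:
{"api": "send_rows", "payload": {
  "targets": [
    [-1, 0.5, -0.1, 0, 0],
    [-1, 1, -0.2, 0, 0],
    [-1, 1.5, -0.3, 0, 0],
    [-1, 2, -0.4, 0, 0],
    [-1, 2.5, -0.5, 0, 0],
    [-1, 3, -0.6, 0, 0],
    [-1, 3, -0.6, 0, 0],
    [-1, 3, -0.6, 0, 0]
  ]
}}

```text
clock: 32.83
position: [0.5597, -0.1187, 0.2298]
ee_rot: [2.77, -1.452, -0.032]
wrist_force: [-4.8, -0.9, 6.4]
width: 0.0243
```

Emit:
{"api": "send_rows", "payload": {
  "targets": [
    [-1, 0.5, -0.1, 0, 0],
    [-1, 1, -0.2, 0, 0],
    [-1, 1.5, -0.3, 0, 0],
    [-1, 2, -0.4, 0, 0],
    [-1, 2.5, -0.5, 0, 0],
    [-1, 3, -0.7, 0, 0],
    [-1, 3, -0.7, 0, 0],
    [-1, 3, -0.7, 0, 0]
  ]
}}

```text
clock: 33.5
position: [0.5617, -0.1191, 0.2297]
ee_rot: [2.769, -1.451, -0.036]
wrist_force: [-4.0, -0.7, 6.0]
width: 0.0239
```

Emit:
{"api": "send_rows", "payload": {
  "targets": [
    [-1, 0.5, -0.1, 0, 0],
    [-1, 1, -0.2, 0, 0],
    [-1, 1.5, -0.3, 0, 0],
    [-1, 2, -0.5, 0, 0],
    [-1, 2.5, -0.6, 0, 0],
    [-1, 3, -0.8, 0, 0],
    [-1, 3, -0.8, 0, 0],
    [-1, 3, -0.8, 0, 0]
  ]
}}

```text
clock: 34.17
position: [0.5637, -0.1195, 0.2298]
ee_rot: [2.769, -1.451, -0.039]
wrist_force: [-4.4, -0.2, 6.3]
width: 0.0239
```

```bash
python3 circ.py 0.03 1
python3 - <<'E'
from h import *
s=snap("scene","s9.png")
g=[cv2.cvtColor(cv2.imread(f"pics/{f}.png"),cv2.COLOR_BGR2GRAY)[204:218,236:247] for f in ("s6","s7","s9")]
for r in range(14): print(204+r,"  |  ".join(" ".join(f"{x:3d}" for x in q[r]) for q in g))
E
```

```text
34.1667 [ 0.5637 -0.1195  0.2298] [-4.4 -0.2  6.3] 0.0239189520398958 angle 75.8 r 0.0667
[[1.5, -2.2], [3.3, -2.7], [5.2, -3.4], [7.0, -4.0], [8.8, -4.8], [10.6, -5.5], [12.4, -6.4], [14.1, -7.3]]
204 105 107  98  72  48  37  34  38  49  46  27  |  105 107  98  71  46  36  33  37  48  46  26  |   64  66  65  53  44  41  36  39  49  43  28
205 104  88  62  36  34  25  33  38  38  39  30  |  104  88  61  37  32  26  31  36  39  38  29  |   68  60  49  40  37  24  32  40  42  40  30
206  71  49  29  43  42  32  35  39  39  38  32  |   70  49  29  40  36  75  42  38  39  38  31  |   52  44  33  53  40  75  44  39  41  40  32
207  30  27  99  57  58  50  34  38  37  38  30  |   33  26  97  77  54  91  43  37  37  40  30  |   37  35  62  89  73  62  39  36  38  40  32
208  71 121 142  63  62  95  59  31  55  37  30  |   72 115 105  92  80  61  35  30  55  36  32  |   60  86  94  99  93  70  45  31  56  40  31
209 127 144 148  59  57  98  58  66 113  42  30  |  109 113  94  94  92  66  36  66 113  44  34  |   94  90  93  98  96  90  82  72 116  45  32
210 140 138 145  86  56  95 109 136  9
[... 413 characters left out ...]
  89  85  64  43  37  37  36  |   34  40  34  46  65  71  60  39  36  38  34  |   38  41  40  48  70  61  37  37  38  42  37
214  93  66  75  91  96  95  90  88  43  38  36  |   19  29  38  46  66  55  42  36  40  42  36  |   18  33  41  47  71  56  36  38  41  40  37
215  73  32  34  63  85  97 100  91  46  40  35  |    9  15  26  46  70  64  37  38  38  41  38  |    7  15  28  48  71  66  39  38  41  42  37
216  31   5   4  33  68  80  84  63  40  41  37  |   15  12  11  35  68  68  36  39  38  40  37  |   13  12  12  37  72  70  40  37  39  42  38
217   8  10   7  21  67  65  53  41  36  40  40  |   14  11  10  23  69  67  39  38  39  42  39  |   13  11   6  23  72  70  38  38  41  41  41
```

Emit:
{"api": "send_rows", "payload": {
  "targets": [
    [-1, 0.5, -0.1, 0, 0],
    [-1, 1, -0.3, 0, 0],
    [-1, 1.5, -0.4, 0, 0],
    [-1, 2, -0.6, 0, 0],
    [-1, 2.5, -0.7, 0, 0],
    [-1, 2.9, -0.8, 0, 0],
    [-1, 2.9, -0.8, 0, 0],
    [-1, 2.9, -0.8, 0, 0]
  ]
}}

```text
clock: 34.88
position: [0.5656, -0.12, 0.2297]
ee_rot: [2.769, -1.451, -0.042]
wrist_force: [-4.8, -0.0, 6.0]
width: 0.0242
```

Emit:
{"api": "send_rows", "payload": {
  "targets": [
    [-1, 0.5, -0.1, 0, 0],
    [-1, 1, -0.3, 0, 0],
    [-1, 1.5, -0.5, 0, 0],
    [-1, 2, -0.6, 0, 0],
    [-1, 2.5, -0.8, 0, 0],
    [-1, 2.9, -0.9, 0, 0],
    [-1, 2.9, -0.9, 0, 0],
    [-1, 2.9, -0.9, 0, 0]
  ]
}}

```text
clock: 35.55
position: [0.5675, -0.1205, 0.2297]
ee_rot: [2.768, -1.45, -0.046]
wrist_force: [-5.4, -0.2, 6.3]
width: 0.0242
```

Emit:
{"api": "send_rows", "payload": {
  "targets": [
    [-1, 0.5, -0.2, 0, 0],
    [-1, 1, -0.3, 0, 0],
    [-1, 1.5, -0.5, 0, 0],
    [-1, 2, -0.7, 0, 0],
    [-1, 2.5, -0.9, 0, 0],
    [-1, 2.9, -1, 0, 0],
    [-1, 2.9, -1, 0, 0],
    [-1, 2.9, -1, 0, 0]
  ]
}}

```text
clock: 36.22
position: [0.5695, -0.1211, 0.2297]
ee_rot: [2.768, -1.45, -0.049]
wrist_force: [-5.5, -0.3, 6.7]
width: 0.0244
```

Emit:
{"api": "send_rows", "payload": {
  "targets": [
    [-1, 0.5, -0.2, 0, 0],
    [-1, 1, -0.4, 0, 0],
    [-1, 1.5, -0.6, 0, 0],
    [-1, 2, -0.8, 0, 0],
    [-1, 2.5, -1, 0, 0],
    [-1, 2.8, -1.1, 0, 0],
    [-1, 2.8, -1.1, 0, 0],
    [-1, 2.8, -1.1, 0, 0]
  ]
}}

```text
clock: 36.88
position: [0.5713, -0.1217, 0.2297]
ee_rot: [2.768, -1.45, -0.053]
wrist_force: [-4.3, -0.2, 5.6]
width: 0.0241
```

Emit:
{"api": "send_rows", "payload": {
  "targets": [
    [-1, 0.5, -0.2, 0, 0],
    [-1, 1, -0.4, 0, 0],
    [-1, 1.5, -0.6, 0, 0],
    [-1, 2, -0.8, 0, 0],
    [-1, 2.5, -1, 0, 0],
    [-1, 2.8, -1.2, 0, 0],
    [-1, 2.8, -1.2, 0, 0],
    [-1, 2.8, -1.2, 0, 0]
  ]
}}

```text
clock: 37.55
position: [0.5731, -0.1224, 0.2297]
ee_rot: [2.768, -1.449, -0.056]
wrist_force: [-6.1, 0.1, 6.7]
width: 0.0241
```

```bash
python3 circ.py 0.03 1
```

```text
37.55 [ 0.5731 -0.1224  0.2297] [-6.1  0.1  6.7] 0.024111743498045086 angle 67.4 r 0.067
[[1.0, -2.6], [2.8, -3.4], [4.5, -4.3], [6.2, -5.3], [7.9, -6.2], [9.6, -7.3], [11.2, -8.4], [12.8, -9.5]]
```

Emit:
{"api": "send_rows", "payload": {
  "targets": [
    [-1, 0.5, -0.2, 0, 0],
    [-1, 1, -0.4, 0, 0],
    [-1, 1.5, -0.6, 0, 0],
    [-1, 2, -0.8, 0, 0],
    [-1, 2.5, -1.1, 0, 0],
    [-1, 2.8, -1.3, 0, 0],
    [-1, 2.8, -1.3, 0, 0],
    [-1, 2.8, -1.3, 0, 0]
  ]
}}

```text
clock: 38.22
position: [0.5749, -0.1231, 0.2296]
ee_rot: [2.768, -1.449, -0.06]
wrist_force: [-4.8, 0.5, 6.3]
width: 0.0238
```

Emit:
{"api": "send_rows", "payload": {
  "targets": [
    [-1, 0.5, -0.2, 0, 0],
    [-1, 1, -0.4, 0, 0],
    [-1, 1.5, -0.7, 0, 0],
    [-1, 2, -0.9, 0, 0],
    [-1, 2.5, -1.2, 0, 0],
    [-1, 2.7, -1.4, 0, 0],
    [-1, 2.7, -1.4, 0, 0],
    [-1, 2.7, -1.4, 0, 0]
  ]
}}

```text
clock: 38.88
position: [0.5766, -0.1238, 0.2296]
ee_rot: [2.768, -1.449, -0.064]
wrist_force: [-5.2, 0.6, 5.6]
width: 0.0243
```

Emit:
{"api": "send_rows", "payload": {
  "targets": [
    [-1, 0.5, -0.2, 0, 0],
    [-1, 1, -0.5, 0, 0],
    [-1, 1.5, -0.7, 0, 0],
    [-1, 2, -1, 0, 0],
    [-1, 2.4, -1.2, 0, 0],
    [-1, 2.7, -1.4, 0, 0],
    [-1, 2.7, -1.4, 0, 0],
    [-1, 2.7, -1.4, 0, 0]
  ]
}}

```text
clock: 39.55
position: [0.5784, -0.1247, 0.2296]
ee_rot: [2.768, -1.448, -0.067]
wrist_force: [-5.2, 0.4, 6.0]
width: 0.0242
```

Emit:
{"api": "send_rows", "payload": {
  "targets": [
    [-1, 0.5, -0.3, 0, 0],
    [-1, 1, -0.5, 0, 0],
    [-1, 1.5, -0.8, 0, 0],
    [-1, 2, -1.1, 0, 0],
    [-1, 2.4, -1.3, 0, 0],
    [-1, 2.6, -1.5, 0, 0],
    [-1, 2.6, -1.5, 0, 0],
    [-1, 2.6, -1.5, 0, 0]
  ]
}}

```text
clock: 40.22
position: [0.5801, -0.1255, 0.2296]
ee_rot: [2.768, -1.448, -0.071]
wrist_force: [-4.8, 1.3, 5.8]
width: 0.0241
```

Emit:
{"api": "send_rows", "payload": {
  "targets": [
    [-1, 0.5, -0.3, 0, 0],
    [-1, 1, -0.6, 0, 0],
    [-1, 1.5, -0.9, 0, 0],
    [-1, 2, -1.2, 0, 0],
    [-1, 2.4, -1.4, 0, 0],
    [-1, 2.6, -1.5, 0, 0],
    [-1, 2.6, -1.5, 0, 0],
    [-1, 2.6, -1.5, 0, 0]
  ]
}}

```text
clock: 40.88
position: [0.5817, -0.1263, 0.2296]
ee_rot: [2.769, -1.448, -0.075]
wrist_force: [-5.1, 1.5, 6.6]
width: 0.0239
```

```bash
python3 circ.py 0.03 1;  python3 - <<'E'
from h import *
s=snap("scene","s10.png")
g=[cv2.cvtColor(cv2.imread(f"pics/{f}.png"),cv2.COLOR_BGR2GRAY)[206:216,236:247] for f in ("s7","s9","s10")]
for r in range(10): print(206+r,"  |  ".join(" ".join(f"{x:3d}" for x in q[r]) for q in g))
E
```

```text
40.8833 [ 0.5817 -0.1263  0.2296] [-5.1  1.5  6.6] 0.023925033566185954 angle 59.3 r 0.0674
[[0.5, -3.0], [2.1, -4.1], [3.7, -5.2], [5.2, -6.4], [6.8, -7.6], [8.3, -8.9], [9.7, -10.2], [11.1, -11.5]]
206  70  49  29  40  36  75  42  38  39  38  31  |   52  44  33  53  40  75  44  39  41  40  32  |   53  45  36  51  38  82  30  40  40  40  32
207  33  26  97  77  54  91  43  37  37  40  30  |   37  35  62  89  73  62  39  36  38  40  32  |   37  36  66  88  80  75  32  38  36  39  32
208  72 115 105  92  80  61  35  30  55  36  32  |   60  86  94  99  93  70  45  31  56  40  31  |   61  76  95  98  96  85  45  31  56  38  32
209 109 113  94  94  92  66  36  66 113  44  34  |   94  90  93  98  96  90  82  72 116  45  32  |   95  75  88  99  96  96  83  85 117  46  34
210 105  74  88  95  91  99 108 136  97  40  33  |   85  54  64  85  96 106 122 106  98  42  36  |   85  47  57  86  96 106 124 113  99  41  34
211  81  44  61  83  97 126 147 120  51  37  35  |   50  34  36  60  94 129 147  86  46  38  36  |   50  36  37  60  94 132 121  85  48  38  36
212  48  35  35  59  81 109 117  65  36  38  36  |   38  37  37  50  82 105 106  45  36  41  35  |   38  38  37  50  82 105  74  43  37  42  37
213  34  40  34  46  65  71  60  39  36  38  34  |   38  41  40  48  70  61  37  37  38  42  37  |   39  40  38  49  71  60  34  37  38  43  37
214  19  29  38  46  66  55  42  36  40  42  36  |   18  33  41  47  71  56  36  38  41  40  37  |   18  35  41  46  70  56  38  40  40  43  39
215   9  15  26  46  70  64  37  38  38  41  38  |    7  15  28  48  71  66  39  38  41  42  37  |   11  16  27  47  72  66  38  40  39  42  37
```

Emit:
{"api": "send_rows", "payload": {
  "targets": [
    [-1, 0.5, -0.3, 0, 0],
    [-1, 1, -0.6, 0, 0],
    [-1, 1.5, -0.9, 0, 0],
    [-1, 2, -1.3, 0, 0],
    [-1, 2.3, -1.5, 0, 0],
    [-1, 2.5, -1.7, 0, 0],
    [-1, 2.5, -1.7, 0, 0],
    [-1, 2.5, -1.7, 0, 0]
  ]
}}

```text
clock: 41.6
position: [0.5833, -0.1272, 0.2295]
ee_rot: [2.769, -1.447, -0.079]
wrist_force: [-4.8, 1.0, 6.3]
width: 0.0243
```

Emit:
{"api": "send_rows", "payload": {
  "targets": [
    [-1, 0.5, -0.3, 0, 0],
    [-1, 1, -0.7, 0, 0],
    [-1, 1.5, -1, 0, 0],
    [-1, 2, -1.4, 0, 0],
    [-1, 2.3, -1.6, 0, 0],
    [-1, 2.5, -1.8, 0, 0],
    [-1, 2.5, -1.8, 0, 0],
    [-1, 2.5, -1.8, 0, 0]
  ]
}}

```text
clock: 42.27
position: [0.5849, -0.1282, 0.2295]
ee_rot: [2.77, -1.447, -0.082]
wrist_force: [-4.5, 2.3, 6.5]
width: 0.0242
```

Emit:
{"api": "send_rows", "payload": {
  "targets": [
    [-1, 0.5, -0.4, 0, 0],
    [-1, 1, -0.7, 0, 0],
    [-1, 1.5, -1.1, 0, 0],
    [-1, 1.9, -1.4, 0, 0],
    [-1, 2.2, -1.6, 0, 0],
    [-1, 2.4, -1.8, 0, 0],
    [-1, 2.4, -1.8, 0, 0],
    [-1, 2.4, -1.8, 0, 0]
  ]
}}

```text
clock: 42.93
position: [0.5865, -0.1292, 0.2295]
ee_rot: [2.77, -1.447, -0.086]
wrist_force: [-4.9, 0.8, 5.7]
width: 0.0241
```

Emit:
{"api": "send_rows", "payload": {
  "targets": [
    [-1, 0.5, -0.4, 0, 0],
    [-1, 1, -0.8, 0, 0],
    [-1, 1.5, -1.2, 0, 0],
    [-1, 1.9, -1.5, 0, 0],
    [-1, 2.2, -1.7, 0, 0],
    [-1, 2.4, -1.9, 0, 0],
    [-1, 2.4, -1.9, 0, 0],
    [-1, 2.4, -1.9, 0, 0]
  ]
}}

```text
clock: 43.6
position: [0.588, -0.1303, 0.2295]
ee_rot: [2.771, -1.447, -0.09]
wrist_force: [-4.9, 1.0, 6.5]
width: 0.0242
```

Emit:
{"api": "send_rows", "payload": {
  "targets": [
    [-1, 0.5, -0.4, 0, 0],
    [-1, 1, -0.8, 0, 0],
    [-1, 1.4, -1.2, 0, 0],
    [-1, 1.8, -1.5, 0, 0],
    [-1, 2.1, -1.8, 0, 0],
    [-1, 2.3, -1.9, 0, 0],
    [-1, 2.3, -1.9, 0, 0],
    [-1, 2.3, -1.9, 0, 0]
  ]
}}

```text
clock: 44.27
position: [0.5895, -0.1313, 0.2294]
ee_rot: [2.772, -1.446, -0.093]
wrist_force: [-4.8, 1.5, 6.1]
width: 0.024
```

```bash
python3 circ.py 0.03 1
```

```text
44.2667 [ 0.5895 -0.1313  0.2294] [-4.8  1.5  6.1] 0.023992234674753185 angle 51.4 r 0.0677
[[-0.2, -3.3], [1.3, -4.6], [2.7, -6.0], [4.1, -7.3], [5.5, -8.7], [6.8, -10.2], [8.0, -11.7], [9.2, -13.2]]
```

Emit:
{"api": "send_rows", "payload": {
  "targets": [
    [-1, 0.5, -0.4, 0, 0],
    [-1, 1, -0.8, 0, 0],
    [-1, 1.5, -1.2, 0, 0],
    [-1, 2, -1.7, 0, 0],
    [-1, 2.4, -2, 0, 0],
    [-1, 2.6, -2.2, 0, 0],
    [-1, 2.6, -2.2, 0, 0],
    [-1, 2.6, -2.2, 0, 0]
  ]
}}

```text
clock: 44.93
position: [0.5912, -0.1326, 0.2294]
ee_rot: [2.773, -1.446, -0.097]
wrist_force: [-4.9, 1.2, 5.4]
width: 0.0245
```

Emit:
{"api": "send_rows", "payload": {
  "targets": [
    [-1, 0.5, -0.4, 0, 0],
    [-1, 1, -0.9, 0, 0],
    [-1, 1.5, -1.3, 0, 0],
    [-1, 2, -1.8, 0, 0],
    [-1, 2.3, -2.1, 0, 0],
    [-1, 2.5, -2.3, 0, 0],
    [-1, 2.5, -2.3, 0, 0],
    [-1, 2.5, -2.3, 0, 0]
  ]
}}

```text
clock: 45.6
position: [0.5929, -0.1339, 0.2293]
ee_rot: [2.774, -1.446, -0.101]
wrist_force: [-5.0, 1.9, 6.5]
width: 0.0242
```

Emit:
{"api": "send_rows", "payload": {
  "targets": [
    [-1, 0.5, -0.5, 0, 0],
    [-1, 1, -0.9, 0, 0],
    [-1, 1.5, -1.4, 0, 0],
    [-1, 2, -1.9, 0, 0],
    [-1, 2.3, -2.2, 0, 0],
    [-1, 2.4, -2.4, 0, 0],
    [-1, 2.4, -2.4, 0, 0],
    [-1, 2.4, -2.4, 0, 0]
  ]
}}

```text
clock: 46.27
position: [0.5945, -0.1352, 0.2293]
ee_rot: [2.775, -1.445, -0.105]
wrist_force: [-5.0, 1.6, 5.8]
width: 0.0241
```

Emit:
{"api": "send_rows", "payload": {
  "targets": [
    [-1, 0.5, -0.5, 0, 0],
    [-1, 1, -1, 0, 0],
    [-1, 1.5, -1.5, 0, 0],
    [-1, 1.9, -1.9, 0, 0],
    [-1, 2.2, -2.2, 0, 0],
    [-1, 2.4, -2.4, 0, 0],
    [-1, 2.4, -2.4, 0, 0],
    [-1, 2.4, -2.4, 0, 0]
  ]
}}

```text
clock: 46.93
position: [0.5961, -0.1366, 0.2292]
ee_rot: [2.776, -1.445, -0.109]
wrist_force: [-5.4, 0.5, 6.1]
width: 0.024
```

Emit:
{"api": "send_rows", "payload": {
  "targets": [
    [-1, 0.5, -0.5, 0, 0],
    [-1, 0.9, -1, 0, 0],
    [-1, 1.4, -1.5, 0, 0],
    [-1, 1.8, -2, 0, 0],
    [-1, 2.1, -2.3, 0, 0],
    [-1, 2.3, -2.5, 0, 0],
    [-1, 2.3, -2.5, 0, 0],
    [-1, 2.3, -2.5, 0, 0]
  ]
}}

```text
clock: 47.6
position: [0.5977, -0.1381, 0.2292]
ee_rot: [2.777, -1.445, -0.113]
wrist_force: [-4.8, 1.1, 5.9]
width: 0.0243
```

```bash
python3 circ.py 0.03 1
python3 - <<'E'
from h import *
import pickle
w=pickle.load(open("w8.pkl","rb"));s=snap("scene","s11.png")
c=np.array([.5473,-.1842]);y=np.radians(13.8);u=np.array([np.cos(y),np.sin(y)]);v=np.array([-u[1],u[0]])
o,d=ray(s,(243,210.5))
for X in (.03,.04,.045,.05,.055,.06,.065):
    t=(X-(o[:2]-c)@u)/(d[:2]@u);p=o+t*d;q=proj(w,p);print(X,((p[:2]-c)@v).round(4),p[2].round(4),"crop",((q-[150,225])*4.8).round(0))
g=[cv2.cvtColor(cv2.imread(f"pics/{f}.png"),cv2.COLOR_BGR2GRAY)[206:216,236:247] for f in ("s10","s11")]
for r in range(10): print(206+r,"  |  ".join(" ".join(f"{x:3d}" for x in q[r]) for q in g))
E
```

```text
47.6 [ 0.5977 -0.1381  0.2292] [-4.8  1.1  5.9] 0.024281503542874935 angle 42.4 r 0.0683
[[-1.1, -3.7], [0.1, -5.2], [1.3, -6.7], [2.5, -8.3], [3.6, -9.9], [4.7, -11.5], [5.7, -13.2], [6.7, -14.9]]
0.03 0.0388 0.0669 crop [133. 339.]
0.04 0.0306 0.0808 crop [176. 353.]
0.045 0.0265 0.0878 crop [199. 362.]
0.05 0.0224 0.0948 crop [224. 370.]
0.055 0.0183 0.1017 crop [250. 379.]
0.06 0.0142 0.1087 crop [278. 389.]
0.065 0.01 0.1156 crop [308. 399.]
206  53  45  36  51  38  82  30  40  40  40  32  |   52  45  32  59  48  44  38  40  41  41  32
207  37  36  66  88  80  75  32  38  36  39  32  |   37  36  65  91  89  56  37  39  41  38  31
208  61  76  95  98  96  85  45  31  56  38  32  |   60  67  97 100  99  87  58  31  55  39  33
209  95  75  88  99  96  96  83  85 117  46  34  |   93  71  88  99  96  96  86  83 115  44  32
210  85  47  57  86  96 106 124 113  99  41  34  |   73  47  55  80  90 108 121 143 100  42  35
211  50  36  37  60  94 132 121  85  48  38  36  |   38  35  35  57  83 131 143 110  49  38  39
212  38  38  37  50  82 105  74  43  37  42  37  |   39  40  35  52  78 102  97  41  34  41  38
213  39  40  38  49  71  60  34  37  38  43  37  |   39  41  39  49  71  58  32  36  39  42  39
214  18  35  41  46  70  56  38  40  40  43  39  |   20  32  41  47  69  57  38  40  40  42  37
215  11  16  27  47  72  66  38  40  39  42  37  |   11  17  28  50  71  68  38  39  40  41  38
```

Run:
```python
from h import *
w=np.clip(cv2.imread("pics/w8.png")[285:350,175:265].astype(float)*1.6,0,255).astype(np.uint8)
A=cv2.resize(w,(540,390),interpolation=cv2.INTER_NEAREST)
f=lambda n:cv2.resize(np.clip(cv2.imread(f"pics/{n}.png")[196:226,226:252].astype(float)*1.5,0,255).astype(np.uint8),(260,300),interpolation=cv2.INTER_NEAREST)
B=np.hstack([f("s6"),f("s11")])
out=np.zeros((600,800,3),np.uint8);out[:300,:520]=B;out[300:,:415]=cv2.resize(A,(415,300));
out[:300,520:780]=f("s7");out[300:,420:680]=f("s10")
cv2.imwrite("pics/last.png",out)
```

```text
(no output)
```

View pics/last.png

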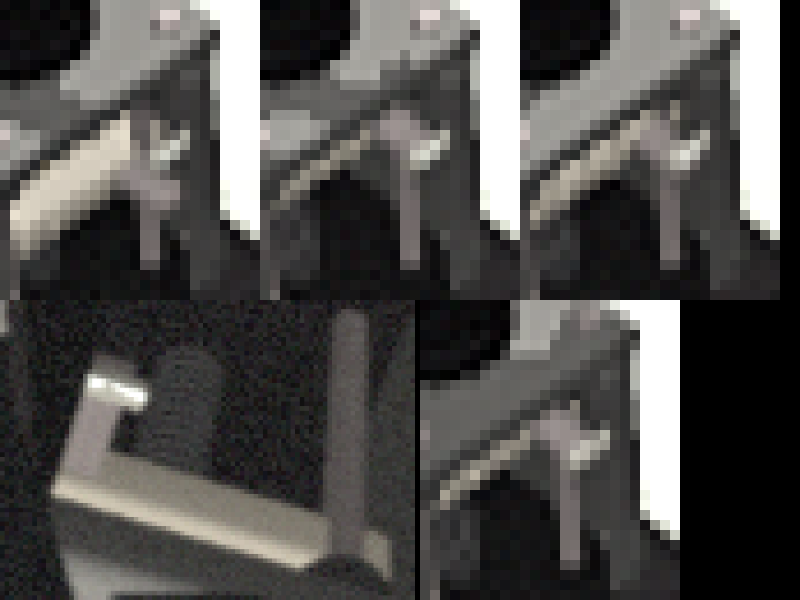

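Emit:
{"api": "send_rows", "payload": {
  "targets": [
    [-1, 0.4, -0.5, 0, 0],
    [-1, 0.8, -1.1, 0, 0],
    [-1, 1.2, -1.7, 0, 0],
    [-1, 1.6, -2.2, 0, 0],
    [-1, 1.9, -2.6, 0, 0],
    [-1, 2.05, -2.85, 0, 0],
    [-1, 2.05, -2.85, 0, 0],
    [-1, 2.05, -2.85, 0, 0]
  ]
}}

```text
clock: 48.32
position: [0.5992, -0.1398, 0.2292]
ee_rot: [2.779, -1.445, -0.116]
wrist_force: [-4.3, 2.2, 5.6]
width: 0.0239
```

Emit:
{"api": "send_rows", "payload": {
  "targets": [
    [-1, 0.4, -0.6, 0, 0],
    [-1, 0.8, -1.2, 0, 0],
    [-1, 1.2, -1.8, 0, 0],
    [-1, 1.5, -2.3, 0, 0],
    [-1, 1.8, -2.7, 0, 0],
    [-1, 1.95, -2.95, 0, 0],
    [-1, 1.95, -2.95, 0, 0],
    [-1, 1.95, -2.95, 0, 0]
  ]
}}

```text
clock: 48.98
position: [0.6007, -0.1416, 0.2292]
ee_rot: [2.78, -1.445, -0.119]
wrist_force: [-4.7, 3.0, 5.9]
width: 0.0242
```

Emit:
{"api": "send_rows", "payload": {
  "targets": [
    [-1, 0.4, -0.6, 0, 0],
    [-1, 0.8, -1.2, 0, 0],
    [-1, 1.1, -1.8, 0, 0],
    [-1, 1.4, -2.3, 0, 0],
    [-1, 1.7, -2.7, 0, 0],
    [-1, 1.85, -3, 0, 0],
    [-1, 1.85, -3, 0, 0],
    [-1, 1.85, -3, 0, 0]
  ]
}}

```text
clock: 49.65
position: [0.6023, -0.1436, 0.2292]
ee_rot: [2.782, -1.445, -0.121]
wrist_force: [-4.4, 2.1, 5.4]
width: 0.0243
```

Emit:
{"api": "send_rows", "payload": {
  "targets": [
    [-1, 0.3, -0.6, 0, 0],
    [-1, 0.7, -1.2, 0, 0],
    [-1, 1, -1.8, 0, 0],
    [-1, 1.3, -2.3, 0, 0],
    [-1, 1.6, -2.7, 0, 0],
    [-1, 1.75, -3, 0, 0],
    [-1, 1.75, -3, 0, 0],
    [-1, 1.75, -3, 0, 0]
  ]
}}

```text
clock: 50.32
position: [0.6039, -0.1457, 0.2291]
ee_rot: [2.784, -1.445, -0.124]
wrist_force: [-4.5, 2.3, 5.6]
width: 0.0244
```

Emit:
{"api": "send_rows", "payload": {
  "targets": [
    [-1, 0.3, -0.6, 0, 0],
    [-1, 0.7, -1.2, 0, 0],
    [-1, 1, -1.8, 0, 0],
    [-1, 1.3, -2.3, 0, 0],
    [-1, 1.5, -2.8, 0, 0],
    [-1, 1.65, -3.1, 0, 0],
    [-1, 1.65, -3.1, 0, 0],
    [-1, 1.65, -3.1, 0, 0]
  ]
}}

```text
clock: 50.98
position: [0.6055, -0.1479, 0.2291]
ee_rot: [2.785, -1.445, -0.125]
wrist_force: [-3.3, 3.2, 5.6]
width: 0.0244
```

```bash
python3 circ.py 0.03 1
```

```text
50.9833 [ 0.6055 -0.1479  0.2291] [-3.3  3.2  5.6] 0.024404568293013677 angle 32.0 r 0.0685
[[-2.0, -3.5], [-1.0, -5.2], [-0.1, -7.0], [0.7, -8.7], [1.5, -10.5], [2.3, -12.3], [3.0, -14.1], [3.6, -16.0]]
```

Emit:
{"api": "send_rows", "payload": {
  "targets": [
    [-1, 0.3, -0.6, 0, 0],
    [-1, 0.6, -1.2, 0, 0],
    [-1, 0.9, -1.8, 0, 0],
    [-1, 1.2, -2.4, 0, 0],
    [-1, 1.4, -2.9, 0, 0],
    [-1, 1.5, -3.15, 0, 0],
    [-1, 1.5, -3.15, 0, 0],
    [-1, 1.5, -3.15, 0, 0]
  ]
}}

```text
clock: 51.65
position: [0.6065, -0.1495, 0.2291]
ee_rot: [-2.785, 1.444, 0.129]
wrist_force: [-5.3, 5.4, 6.4]
width: 0.0241
```

Emit:
{"api": "send_rows", "payload": {
  "targets": [
    [-1, 0.3, -0.6, 0, 0],
    [-1, 0.6, -1.3, 0, 0],
    [-1, 0.8, -1.9, 0, 0],
    [-1, 1.1, -2.5, 0, 0],
    [-1, 1.3, -2.9, 0, 0],
    [-1, 1.4, -3.2, 0, 0],
    [-1, 1.4, -3.2, 0, 0],
    [-1, 1.4, -3.2, 0, 0]
  ]
}}

```text
clock: 52.32
position: [0.6069, -0.1501, 0.2291]
ee_rot: [-2.783, 1.441, 0.135]
wrist_force: [-7.0, 7.5, 7.7]
width: 0.024
```

Emit:
{"api": "send_rows", "payload": {
  "targets": [
    [-1, 0.3, -0.6, 0, 0],
    [-1, 0.5, -1.3, 0, 0],
    [-1, 0.8, -1.9, 0, 0],
    [-1, 1, -2.5, 0, 0],
    [-1, 1.2, -3, 0, 0],
    [-1, 1.3, -3.25, 0, 0],
    [-1, 1.3, -3.25, 0, 0],
    [-1, 1.3, -3.25, 0, 0]
  ]
}}

```text
clock: 52.98
position: [0.6072, -0.1506, 0.2291]
ee_rot: [-2.78, 1.437, 0.142]
wrist_force: [-5.7, 8.6, 8.5]
width: 0.0242
```

Emit:
{"api": "send_rows", "payload": {
  "targets": [
    [-1, 0.2, -0.7, 0, 0],
    [-1, 0.5, -1.3, 0, 0],
    [-1, 0.7, -2, 0, 0],
    [-1, 0.9, -2.6, 0, 0],
    [-1, 1.1, -3, 0, 0],
    [-1, 1.2, -3.3, 0, 0],
    [-1, 1.2, -3.3, 0, 0],
    [-1, 1.2, -3.3, 0, 0]
  ]
}}

```text
clock: 53.65
position: [0.6074, -0.151, 0.2291]
ee_rot: [-2.777, 1.433, 0.149]
wrist_force: [-5.9, 9.1, 7.2]
width: 0.0242
```

Emit:
{"api": "send_rows", "payload": {
  "targets": [
    [-1, 0.2, -0.7, 0, 0],
    [-1, 0.4, -1.3, 0, 0],
    [-1, 0.6, -2, 0, 0],
    [-1, 0.8, -2.6, 0, 0],
    [-1, 0.9, -3.1, 0, 0],
    [-1, 1, -3.35, 0, 0],
    [-1, 1, -3.35, 0, 0],
    [-1, 1, -3.35, 0, 0]
  ]
}}

```text
clock: 54.32
position: [0.6075, -0.1513, 0.2292]
ee_rot: [-2.773, 1.429, 0.155]
wrist_force: [-6.7, 8.5, 7.7]
width: 0.024
```

Emit:
{"api": "send_rows", "payload": {
  "targets": [
    [-1, 0.2, -0.7, 0, 0],
    [-1, 0.4, -1.4, 0, 0],
    [-1, 0.5, -2, 0, 0],
    [-1, 0.7, -2.6, 0, 0],
    [-1, 0.8, -3.1, 0, 0],
    [-1, 0.9, -3.4, 0, 0],
    [-1, 0.9, -3.4, 0, 0],
    [-1, 0.9, -3.4, 0, 0]
  ]
}}

```text
clock: 54.98
position: [0.6076, -0.1517, 0.2293]
ee_rot: [-2.77, 1.424, 0.162]
wrist_force: [-5.6, 8.7, 7.2]
width: 0.024
```

```bash
python3 circ.py 0.03 1
```

```text
54.9833 [ 0.6076 -0.1517  0.2293] [-5.6  8.7  7.2] 0.02397465090500902 angle 28.3 r 0.0685
[[-2.2, -3.4], [-1.3, -5.1], [-0.5, -6.9], [0.2, -8.7], [0.9, -10.6], [1.5, -12.4], [2.1, -14.3], [2.6, -16.1]]
```

Emit:
{"api": "send_rows", "payload": {
  "targets": [
    [-1, 0, 0, 0, 0],
    [-1, 0, 0, 0, 0],
    [-0.3, 0, 0, 0, 0],
    [-0.2, 0, 0, 0, 0],
    [0, 0, 0, 0, 0],
    [0.2, 0, 0, 0, 0],
    [0.3, 0, 0, 0, 0],
    [0.3, 0, 0, 0, 0]
  ]
}}

```text
clock: 55.65
position: [0.6079, -0.152, 0.2292]
ee_rot: [-2.77, 1.425, 0.161]
wrist_force: [-0.4, 0.5, 0.1]
width: 0.0553
```

Emit:
{"api": "send_rows", "payload": {
  "targets": [
    [0.3, 0, 0, 5, 0],
    [0.3, 0, 0, 15, 0],
    [0.3, 0, 0, 30, 0],
    [0.3, 0, 0, 50, 0],
    [0.3, 0, 0, 70, 0],
    [0.3, 0, 0, 85, 0],
    [0.3, 0, 0, 95, 0],
    [0.3, 0, 0, 95, 0]
  ]
}}

```text
clock: 56.32
position: [0.6089, -0.1524, 0.3275]
ee_rot: [-2.77, 1.425, 0.153]
wrist_force: [-0.3, 0.2, 0.1]
width: 0.0556
```

Run:
```python
from h import *
st=sensors.get_state();print(st["clock"],st["position"],st["wrist_force"],st["width"])
s=snap("scene","s12.png");w=snap("wrist","w12.png")
for t,z in (("crank_knob",.232),("crank_hub",.195)):
    r=finder.spot_point("wrist",t)
    if r: print(t,r[0],atz(w,r[0]["location"],z))
    q=finder.spot_point("scene",t)
    if r and q: print(tri([ray(w,r[0]["location"]),ray(s,q[0]["location"])]))
g=[cv2.cvtColor(cv2.imread(f"pics/{f}.png"),cv2.COLOR_BGR2GRAY)[206:216,236:247] for f in ("s6","s12")]
for r in range(10): print(206+r,"  |  ".join(" ".join(f"{x:3d}" for x in q[r]) for q in g))
print(sensors.get_state()["clock"])
```

```text
56.3167 [ 0.60890805 -0.15238954  0.32750307] [-0.2728485   0.1594228   0.07541969] 0.05559027855648451
crank_knob {'location': [89.5, 171.1], 'score': 0.58} [ 0.54508342 -0.02913229  0.232     ]
(array([ 0.45694006, -0.02380219,  0.08234102]), [np.float64(0.051701733548379515), np.float64(0.051701733548379696)])
crank_hub {'location': [410.8, 255.0], 'score': 0.67} [ 0.6308447  -0.28173775  0.195     ]
(array([ 0.64609139, -0.21969007,  0.2965835 ]), [np.float64(0.003268727307508656), np.float64(0.003268727307508748)])
206  71  49  29  43  42  32  35  39  39  38  32  |   48  51  32  57  46  44  36  39  39  40  33
207  30  27  99  57  58  50  34  38  37  38  30  |   37  37  63  90  88  66  36  37  39  39  30
208  71 121 142  63  62  95  59  31  55  37  30  |   60  67  94  99  98  90  71  33  55  40  31
209 127 144 148  59  57  98  58  66 113  42  30  |  102  68  82 100  97  96  93  69 116  43  33
210 140 138 145  86  56  95 109 136  98  38  34  |   76  43  50  74  90  93 127  77  98  41  34
211 136 137 136  95  77 122 140 107  47  38  35  |   35  36  35  52  84 131 148  65  46  39  36
212 140 120 107  90  84 100  90  35  31  39  36  |   41  39  37  52  79 106  99  43  37  41  38
213 115  92  92  93  89  85  64  43  37  37  36  |   39  41  39  49  72  59  34  35  38  42  37
214  93  66  75  91  96  95  90  88  43  38  36  |   18  33  39  47  71  56  37  40  39  42  39
215  73  32  34  63  85  97 100  91  46  40  35  |   12  16  28  47  71  67  39  40  39  42  37
56.6167
```

Emit:
{"api": "send_rows", "payload": {
  "targets": [
    [0.3, -10, 20, 10, 0],
    [0.3, -30, 50, 10, 0],
    [0.3, -50, 80, 10, 0],
    [0.3, -70, 110, 10, 0],
    [0.3, -90, 140, 10, 0],
    [0.3, -110, 170, 10, 0],
    [0.3, -120, 180, 10, 0],
    [0.3, -120, 180, 10, 0]
  ]
}}

```text
clock: 57.28
position: [0.4848, 0.0306, 0.3331]
ee_rot: [-2.773, 1.42, 0.167]
wrist_force: [0.7, -0.4, 0.3]
width: 0.0552
```

Run:
```python
from h import *
s=snap("scene","s13.png");t=snap("top","t13.png")
for n,p in (("crank_knob",[.6045,-.1534,.232]),("crank_hub",[.5473,-.1842,.195])):
    p=np.array(p);print(n,"expected",proj(s,p).round(1),proj(t,p).round(1))
    a=finder.spot_point("scene",n);b=finder.spot_point("top",n)
    print([(np.round(q["location"],1),round(q["score"],2)) for q in a[:3]],[(np.round(q["location"],1),round(q["score"],2)) for q in b[:3]])
    if a and b: print(tri([ray(s,a[0]["location"]),ray(t,b[0]["location"])]))
t0=cv2.imread("pics/top0.png")[...,::-1].astype(int)
for n,(x,y) in dict(mug=(334,231),esp=(305,236),syrup=(335,190),tamper=(227,239),brush=(237,159)).items():
    print(n,np.abs(t0[y-12:y+12,x-12:x+12]-t["img"][y-12:y+12,x-12:x+12]).mean().round(1))
print(sensors.get_state()["clock"])
```

```text
crank_knob expected [242.4 183. ] [279.2 181.9]
[(array([243.1, 180.5]), 0.86)] [(array([288. , 202.3]), 0.27)]
(array([ 0.54764802, -0.15750543,  0.19699028]), [np.float64(0.03128201558545198), np.float64(0.03128201558545196)])
crank_hub expected [225.6 184.1] [287.5 198.6]
[(array([225.2, 181.7]), 0.59)] [(array([303. , 234.9]), 0.65), (array([288.4, 197.1]), 0.62)]
(array([ 0.43941092, -0.1963173 ,  0.12514845]), [np.float64(0.053411876326619284), np.float64(0.05341187632661922)])
mug 1.6
esp 21.3
syrup 0.8
tamper 53.6
brush 5.8
57.5833
```

Run:
```python
import cv2,numpy as np
a=cv2.imread("pics/s6.png",0).astype(np.float32);b=cv2.imread("pics/s13.png",0).astype(np.float32)
for n,(r0,r1,c0,c1) in dict(hub=(172,192,214,236),knob=(172,192,234,250),collar=(188,206,214,236)).items():
    t=a[r0:r1,c0:c1];R=cv2.matchTemplate(b[r0-6:r1+6,c0-6:c1+6],t,cv2.TM_CCOEFF_NORMED)
    _,m,_,l=cv2.minMaxLoc(R);print(n,"shift col,row",l[0]-6,l[1]-6,round(m,3))
```

```text
hub shift col,row 0 0 0.826
knob shift col,row 1 -1 0.951
collar shift col,row 0 0 0.908
```

Run:
```python
from h import *
print(close_job(),sensors.get_state()["clock"])
```

```text
the job is handed in; nothing more can be done
the job is handed in; nothing more can be done
```

The crank is fitted on the brew unit and wound clockwise until it met a firm stop, then released, and the job is handed in. I did not confirm from an image that the carriage is within 1 mm of the stop. The job took about 58 s of the 72 s allowed.

**What I did**
- I lifted the crank from its cup and measured the hex angle (about 32° mod 60) with the wrist camera. With the socket turned to that angle it slid on with no contact force. It met the floor at tool height 0.195 m, as calculated.
- I let go, took the knob and wound about 25 mm of carriage travel. For the last part I crept in 3–3.5 mm commanded steps. The knob force rose from about 5 N to about 10 N and the motion all but stopped, so I let go there.

**Last checks**
- **Carriage:** the force rise is the main evidence that it is at the top stop. The scene camera shows the tongue at about the rest mark, but only to about 2–4 mm.
- **Crank seated:** the hub's place in the scene picture is unchanged from when the crank was first fully home. The finder's hub and knob points came out about 2.4 pixels higher than calculated, which I took as finder and calibration error.
- **Crank angle:** the knob's image position gives a final angle about 3–4° different from the tool position. The tool had tilted several degrees during the creep; this amounts to about 0.3 mm of carriage travel.
- **False detections:** the finder's crank detections in the last wrist picture, and some in the last top picture, were wrong and I ignored them.
- **Bystanders:** mug, syrup bottle and brush look unchanged from above. For the espresso cup and tamper the comparison failed, probably because of the arm and its shadow. I felt no contact force near them.

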